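# Tie bolts into a clamped laminated slab

## Robot

A 7-joint arm with a two-finger parallel gripper is mounted at the origin on the work surface. World frame = base frame: x ahead of the robot, y to its left, z up, the work surface at z = 0. Lengths are in m, angles in rad, forces in N, time in s.
With the tool pointing down it reaches from about 0.425 to 0.825 m from the base axis. Payload 3.6 kg.
Tool frame: the origin (TCP) lies at the very end of the fingers, on their centre line; the grasp point (between the pads) lies 19 mm behind it; z points along the fingers, y is the line along which they close (so a half turn about z gives the same grasp; the last joint's range is limited). The gripper opens to 85 mm and grips with 20 to 120 N. Pads are 22 mm wide; open, the fingers measure 114 mm over their backs; the gripper's body (76 mm by 85 mm) begins 54 mm behind the grasp point. The pads swing forward as they close: fully open they stand 13 mm farther back than shut.
Start: joints at [-1.192, 0.615, -0.013, 1.423, 0.008, 1.103, -0.04], TCP at [0.257, 0.597, 0.192] pointing down, gripper open.
Joint ranges: [-3.12, 3.12], [-0.3, 2.06], [-1.34, 1.32], [0.26, 2.42], [-1.36, 4.5], [0.01, 1.98], [-2.84, 2.84]. Speed limits (rad/s): [2.79, 2.79, 3.14, 3.14, 3.14, 3.14, 3.14].

## Interface

Orientations are given as a unit quaternion [w, x, y, z].
In Python, from plant import read_state, read_camera, get_calibration, job_done gives the robot as it stands.
- The arm moves only by the tool send_rows, never from a script. Its argument "deltas" is text: rows parted by semicolons, each of 6 numbers parted by spaces: the shift along the tool's x, y, z in m, then the turn, a rotation vector about the tool's x, y, z in degrees. A call has 1 to 10 rows; each row is the pose to reach, as a shift and turn from the pose commanded when the call began, along the tool's axes at that moment; what a row does not reach only later rows make up. A row lasts 1/8 s, in which the tool goes at most 62.5 mm and 10.7 degrees, less where a joint would pass 70% of its speed; a pose out of reach is approached as far as the arm can. A call with a gripper value outside its range is refused whole. "jaw" is the finger opening in m, from 0 to 0.0854, set as the call begins (left out, the last holds). The fingers move at their own pace and stop on an object; "force" is the grip in N (left out, the last holds). Time passes only in rows, so rows that repeat a pose let the fingers close. It gives the time, the measured TCP pose, the force, the opening and the grip force at its end, in the units of the state.
- read_state(): the state, without advancing time (a new reading comes with each control period).
- read_camera(name): name is "scene" or "top" or "wrist"; returns (picture, depth): 480x640x3 uint8, red, green, blue; 480x640 float32, m along the optical axis (not along the pixel's ray), 0 where there is no reading.
- get_calibration(name): a dict with "fx", "fy", "cx", "cy" (pixels), "extrinsics" (4x4, takes a point from world to camera coordinates). Camera axes: x right, y down, z forward; pixel columns grow to the right and rows downward; lengths in m; the calibration is good to about 2 mm. The wrist camera is an equidistant fisheye: a pixel r from the principal point sees the ray r / f radians off the axis. A picture is of the moment at which its call begins: read the wrist's pose just before it. get_calibration takes no time and is no camera call; for the wrist camera it gives the pose at the moment of the call.
- job_done(): hands the job in; it is judged then, once.
The state is a dict: "t": time; "joint_pos": joint angles; "dq": joint speeds; "joint_torque": joint torques, N m; "tool_pos": TCP position; "ee_rot": TCP orientation; "ft_force": force on the tool from outside, world axes, zero at the start; "ft_torque": the same for the moment, N m; "finger_gap": finger opening in m; "gripper_force": force on a finger pad.
Only numpy, scipy, OpenCV 4.12 (cv2) and the standard library are available. Lean on these libraries where they do the work, as an engineer would, in place of code of your own. Each camera call takes 0.05 s, during which the arm holds its last target. There are 200 camera calls.

## Task

Lock the slab down in its jig with the toggle clamp, then push every loose tie bolt through a bore of the slab, one to a bore, until its head sits against the wood. When all the bolts are home, flip the clamp open again so that the slab is free to be lifted off; leave the slab lying in the jig and the glue bottle and the screw jar standing.

Things in the scene. Friction and masses are not known exactly. Their poses are not given: they have to be found in the camera images.
- slab: Laminated hardwood slab 200 (x) by 244 (y) by 50 mm high, 1.6 kg, lying with 1 to 2 mm play between low stops on the jig's board, 18 mm above the bench. Origin: centre of its underside; x points away from the robot, into the bores. Four 16.5 mm bores run right through along x, at y -90, -30, 30, 90 mm, 25 mm up, under the dark lines on top; the stops behind it leave the bores free.
- clamp_handle (a joint): Handle of the toggle clamp, rad: 0 = up (open), 1.1 = pushed right down (locked: the arm's rubber foot stands on the slab, 50 mm in from its robot-side face). Stiff (0.3 N m, about 3 N at the grip), no spring, stays where it is left; the arm goes down and up with it by the linkage. Starts open.
- clamp_grip (a point): On the centre line of the handle's red grip, 105 mm from its pivot. The grip is 18 mm wide (along the jig's x), 16 mm thick, and lies 45 to 145 mm from the pivot. Locked, the handle is level and points along the jig's +y (robot's left, away from the slab), this point 93 mm above the bench; open, it points 1.1 rad upward from that.
- clamp_pivot (a point): Hinge of the clamp handle, fixed to the jig, 93 mm above the bench, 174 mm to the left (jig's +y) of the slab's middle and 50 mm behind the plane of its robot-side face. Its x axis is the jig's x (away from the robot) and lies along the hinge; y points along the locked handle.
- glue: Wood glue bottle, 58 mm diameter, 160 mm high, standing. Origin: centre of its base. To be left standing.
- jar: Glass screw jar with steel lid, 72 mm diameter, 85 mm high, standing. Origin: centre of its base. To be left standing.
- bolt0: Steel tie bolt, one of three or four alike (one may be absent): round shank 14 mm thick, 215 mm long, rounded nose; square head 24 by 24 by 16 mm; 0.32 kg. Origin: on the axis at the underside of the head, where head and shank meet; x points along the shank to the nose. Centre of mass 80 mm along x. It starts lying on the bench, head towards the robot, nose 1.3 degrees low.
- tip0 (a point): Nose end of bolt0, 215 mm from the underside of its head.
- bolt1: Steel tie bolt, one of three or four alike (one may be absent): round shank 14 mm thick, 215 mm long, rounded nose; square head 24 by 24 by 16 mm; 0.32 kg. Origin: on the axis at the underside of the head, where head and shank meet; x points along the shank to the nose. Centre of mass 80 mm along x. It starts lying on the bench, head towards the robot, nose 1.3 degrees low.
- tip1 (a point): Nose end of bolt1, 215 mm from the underside of its head.
- bolt2: Steel tie bolt, one of three or four alike (one may be absent): round shank 14 mm thick, 215 mm long, rounded nose; square head 24 by 24 by 16 mm; 0.32 kg. Origin: on the axis at the underside of the head, where head and shank meet; x points along the shank to the nose. Centre of mass 80 mm along x. It starts lying on the bench, head towards the robot, nose 1.3 degrees low.
- tip2 (a point): Nose end of bolt2, 215 mm from the underside of its head.
- bolt3: Steel tie bolt, one of three or four alike (one may be absent): round shank 14 mm thick, 215 mm long, rounded nose; square head 24 by 24 by 16 mm; 0.32 kg. Origin: on the axis at the underside of the head, where head and shank meet; x points along the shank to the nose. Centre of mass 80 mm along x. It starts lying on the bench, head towards the robot, nose 1.3 degrees low.
- tip3 (a point): Nose end of bolt3, 215 mm from the underside of its head.
- bore0 (a point): Centre of the mouth of a bore, on the slab's face towards the robot, 43 mm above the bench; x points into the bore, 200 mm long, which is 16.5 mm in diameter. Bores are 60 mm apart; bore0 is the robot's right-most, bore3 the left-most.
- bore1 (a point): Centre of the mouth of a bore, on the slab's face towards the robot, 43 mm above the bench; x points into the bore, 200 mm long, which is 16.5 mm in diameter. Bores are 60 mm apart; bore0 is the robot's right-most, bore3 the left-most.
- bore2 (a point): Centre of the mouth of a bore, on the slab's face towards the robot, 43 mm above the bench; x points into the bore, 200 mm long, which is 16.5 mm in diameter. Bores are 60 mm apart; bore0 is the robot's right-most, bore3 the left-most.
- bore3 (a point): Centre of the mouth of a bore, on the slab's face towards the robot, 43 mm above the bench; x points into the bore, 200 mm long, which is 16.5 mm in diameter. Bores are 60 mm apart; bore0 is the robot's right-most, bore3 the left-most.
Things that resemble listed ones, but are neither listed nor needed, are in the scene too. What is shaped like the bolt0 but green or pink is not meant.

How it is judged:
On the way, in this order (a step that is already met when the one before it is completed fails the run):
1. the clamp handle is pushed right down (locked), with no bolt home yet (value of joint clamp_handle above 0.95 rad and not (((distance between bolt0 and bore0 below 0.005 m or distance between bolt0 and bore1 below 0.005 m or distance between bolt0 and bore2 below 0.005 m or distance between bolt0 and bore3 below 0.005 m) and angle between the x axis of bolt0 and the x axis of slab, either way round below 0.05 rad and x of tip0 in the frame of slab above 0.1 m) or ((distance between bolt1 and bore0 below 0.005 m or distance between bolt1 and bore1 below 0.005 m or distance between bolt1 and bore2 below 0.005 m or distance between bolt1 and bore3 below 0.005 m) and angle between the x axis of bolt1 and the x axis of slab, either way round below 0.05 rad and x of tip1 in the frame of slab above 0.1 m) or ((distance between bolt2 and bore0 below 0.005 m or distance between bolt2 and bore1 below 0.005 m or distance between bolt2 and bore2 below 0.005 m or distance between bolt2 and bore3 below 0.005 m) and angle between the x axis of bolt2 and the x axis of slab, either way round below 0.05 rad and x of tip2 in the frame of slab above 0.1 m) or ((distance between bolt3 and bore0 below 0.005 m or distance between bolt3 and bore1 below 0.005 m or distance between bolt3 and bore2 below 0.005 m or distance between bolt3 and bore3 below 0.005 m) and angle between the x axis of bolt3 and the x axis of slab, either way round below 0.05 rad and x of tip3 in the frame of slab above 0.1 m))), for 0.2 s.
2. with the clamp locked, every bolt is pushed home, its head against the slab ((distance between bolt0 and bore0 below 0.005 m or distance between bolt0 and bore1 below 0.005 m or distance between bolt0 and bore2 below 0.005 m or distance between bolt0 and bore3 below 0.005 m) and angle between the x axis of each of bolt0, bolt1, bolt2, bolt3 and the x axis of slab, either way round below 0.05 rad and x of each of tip0, tip1, tip2, tip3 in the frame of slab above 0.1 m and (distance between bolt1 and bore0 below 0.005 m or distance between bolt1 and bore1 below 0.005 m or distance between bolt1 and bore2 below 0.005 m or distance between bolt1 and bore3 below 0.005 m) and (distance between bolt2 and bore0 below 0.005 m or distance between bolt2 and bore1 below 0.005 m or distance between bolt2 and bore2 below 0.005 m or distance between bolt2 and bore3 below 0.005 m) and (distance between bolt3 and bore0 below 0.005 m or distance between bolt3 and bore1 below 0.005 m or distance between bolt3 and bore2 below 0.005 m or distance between bolt3 and bore3 below 0.005 m) and value of joint clamp_handle above 0.95 rad), for 0.2 s.
3. the clamp handle is flipped up again (open) (value of joint clamp_handle below 0.35 rad), for 0.2 s.
At the end, for the whole second after the job is handed in: Every bolt present sits in its own bore, underside of head within 5 mm of the mouth centre, nose out at the back, axis within 0.05 rad of the bore; clamp handle up (below 0.35 rad); slab at rest within 10 mm of its start; glue bottle and jar upright (within 0.2 rad) ((distance between bolt0 and bore0 below 0.005 m or distance between bolt0 and bore1 below 0.005 m or distance between bolt0 and bore2 below 0.005 m or distance between bolt0 and bore3 below 0.005 m) and angle between the x axis of each of bolt0, bolt1, bolt2, bolt3 and the x axis of slab, either way round below 0.05 rad and x of each of tip0, tip1, tip2, tip3 in the frame of slab above 0.1 m and (distance between bolt1 and bore0 below 0.005 m or distance between bolt1 and bore1 below 0.005 m or distance between bolt1 and bore2 below 0.005 m or distance between bolt1 and bore3 below 0.005 m) and (distance between bolt2 and bore0 below 0.005 m or distance between bolt2 and bore1 below 0.005 m or distance between bolt2 and bore2 below 0.005 m or distance between bolt2 and bore3 below 0.005 m) and (distance between bolt3 and bore0 below 0.005 m or distance between bolt3 and bore1 below 0.005 m or distance between bolt3 and bore2 below 0.005 m or distance between bolt3 and bore3 below 0.005 m) and value of joint clamp_handle below 0.35 rad and distance of slab from where it was at the start of the episode below 0.01 m and linear speed of slab below 0.02 m/s and angle between each of glue, jar's own z axis and vertical below 0.2 rad); the robot touches nothing.
It fails at once if the glue bottle or the jar is knocked over (angle between any of glue, jar's own z axis and vertical above 0.6 rad).
It fails at once if the slab is lifted or pushed out of its jig (distance of slab from where it was at the start of the episode above 0.03 m).
Of bolt0, bolt1, bolt2, bolt3 only 3 to 4 are there at a start; the rules pass over those that are not, and their reading is None.
At some moment in a run one of bolt0, bolt1, bolt2, bolt3 may be knocked a few centimetres aside while the robot is not near it.
Once in a run the grip may slacken for a moment while it holds something.
It also fails if it takes over 210 s, if anything falls off the work surface, if the arm or the gripper's body presses on something with over 40 N, if the wrist force passes 120 N, or if a joint passes its speed limit or range.

## Working session

There is one attempt and no reset: what is moved stays moved. The work goes in short steps, Python scripts to look and compute and a tool call to move; the robot and the scene stay as the last step left them, time stands still between calls to the robot, and variables do not carry over. Pictures are saved under pics/ and viewed, at most 14 in all, crops included, and the job is handed in when it is done.

Besides the shell and the picture viewer there is one more tool, called after "Emit:" by a JSON object that holds its "op" and its "data". send_rows: Moves the arm, as the interface text tells. Its arguments: {"type":"object","properties":{"deltas":{"type":"string"},"jaw":{"type":"number"},"force":{"type":"number"}},"required":["deltas"]}

```bash
ls; mkdir -p pics; cat > h.py <<'E'
import numpy as np, cv2
from plant import read_state, read_camera, get_calibration, job_done
from scipy.spatial.transform import Rotation as R
def cloud(name):
    c=get_calibration(name); im,d=read_camera(name)
    v,u=np.mgrid[:480,:640]; x=(u-c['cx'])/c['fx']; y=(v-c['cy'])/c['fy']
    if name=='wrist':
        r=np.hypot(x,y); s=np.where(r>1e-6,np.tan(np.minimum(r,1.5))/np.maximum(r,1e-6),1); x=x*s;y=y*s
    P=np.stack([x*d,y*d,d],-1); E=np.array(c['extrinsics'])
    W=(P-E[:3,3])@E[:3,:3]; W[d==0]=np.nan
    return im,d,W,c
def save(n,im): cv2.imwrite('pics/'+n,im[...,::-1])
def st():
    s=read_state(); q=s['ee_rot']; print('t',round(s['t'],2),'p',np.round(s['tool_pos'],4),'gap',round(s['finger_gap'],4),'F',np.round(s['ft_force'],1)); print(np.round(R.from_quat([q[1],q[2],q[3],q[0]]).as_matrix(),4).tolist()); return s
E
python3 - <<'E'
from h import *
s=st()
for n in('top','scene'):
    im,d,W,c=cloud(n); save(n+'0.png',im); np.savez(n+'0.npz',im=im,W=W)
    print(n,c['fx'],np.round(c['extrinsics'],3).tolist())
E
```

```text
pics
t 0.0 p [0.2562 0.5964 0.1912] gap 0.0853 F [ 0.4 -0.1  0.7]
[[-0.9188, 0.3947, -0.001], [0.3947, 0.9188, -0.0024], [-0.0, -0.0026, -1.0]]
top 582.4651117261852 [[0.017, -1.0, 0.014, 0.004], [-0.99, -0.019, -0.14, 0.424], [0.14, -0.011, -0.99, 1.41], [0.0, 0.0, 0.0, 1.0]]
scene 447.9907724432751 [[-0.09, 0.996, 0.009, 0.022], [0.621, 0.063, -0.781, -0.159], [-0.779, -0.065, -0.624, 1.515], [0.0, 0.0, 0.0, 1.0]]
```

View pics/top0.png

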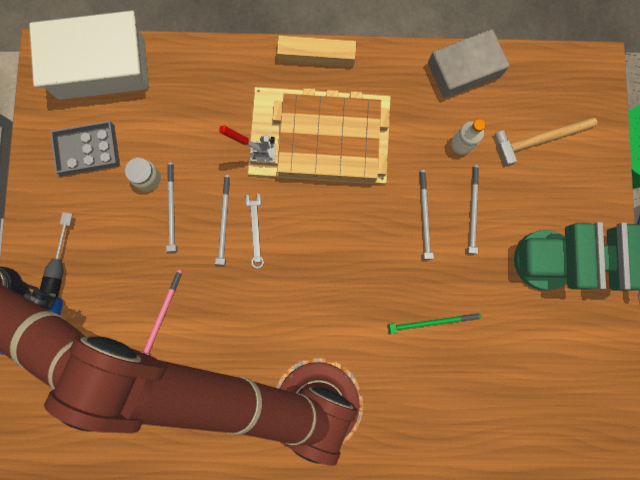

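View pics/scene0.png

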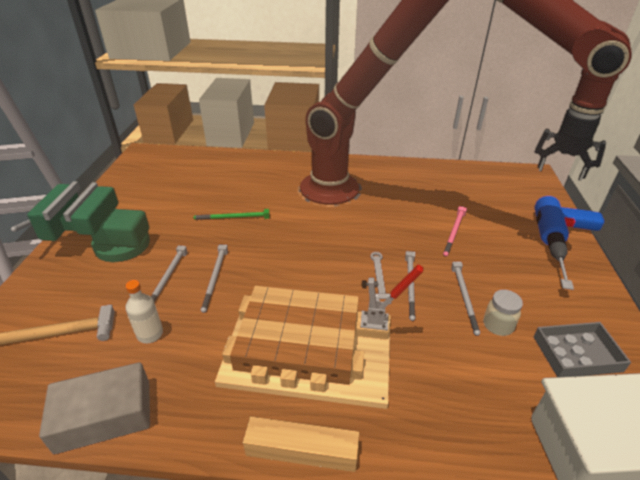

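The top view shows four steel bolts, at about (170,205), (222,220), (427,215) and (474,210). The slab is at (330,135), the clamp at (262,150) with its red grip at (235,135), the jar at (142,175) and the glue at (467,137). The pink and green bolts are decoys. The scene view agrees.

```bash
python3 - <<'E'
from h import *
from numpy import *
z=load('top0.npz'); im=z['im'].astype(int); W=z['W']
print('bench z', [round(float(W[v,u,2]),4) for u,v in((320,230),(120,300),(520,300),(200,120))])
hsv=cv2.cvtColor(z['im'],cv2.COLOR_RGB2HSV)
for n,(u0,u1,v0,v1) in dict(A=(155,188,155,260),B=(208,236,168,270),C=(412,440,162,265),D=(462,486,160,260)).items():
    m=zeros((480,640),bool); m[v0:v1,u0:u1]=(hsv[v0:v1,u0:u1,1]<75); 
    m=cv2.morphologyEx(m.astype('uint8'),cv2.MORPH_OPEN,ones((2,2)))>0
    k,l,s,_=cv2.connectedComponentsWithStats(m.astype('uint8')); m=l==1+argmax(s[1:,4])
    p=W[m]; p=p[~isnan(p[:,0])]; c=p[:,:2].mean(0); a=linalg.svd(p[:,:2]-c,full_matrices=False)[2][0]; a*=sign(a[0])
    t=(p[:,:2]-c)@a; w=(p[:,:2]-c)@array([-a[1],a[0]])
    h=p[t<t.min()+.014]; e=p[t>t.max()-.014]
    print(n,len(p),'c',c.round(4),'dir deg',degrees(arctan2(a[1],a[0])).round(2),'len',ptp(t).round(4),'head',h.mean(0).round(4),'nose',e.mean(0).round(4),'w',ptp(w).round(4))
# slab top
m=(abs(W[...,2]-.068)<.006); m[:, :250]=0; m[:,420:]=0; m[:80]=0;m[200:]=0
m=cv2.morphologyEx(m.astype('uint8'),cv2.MORPH_OPEN,ones((5,5)))
pts=W[m>0][:,:2].astype(float32); r=cv2.minAreaRect(pts); print('slab',r, cv2.boxPoints(r).round(4).tolist(), 'z',nanmedian(W[m>0][:,2]))
red=(hsv[...,1]>200)&((hsv[...,0]<6)|(hsv[...,0]>174))&(hsv[...,2]>90); red[:,:210]=0;red[:,275:]=0;red[:110]=0;red[170:]=0
p=W[red]; print('red',len(p),p.min(0).round(3),p.max(0).round(3),p.mean(0).round(3))
for n,(u,v) in dict(jar=(140,168),glue=(479,126)).items(): print(n,W[v,u].round(3))
b=z['im'][75:195,205:405]; save('slab.png',cv2.resize(b,None,fx=4,fy=4,interpolation=2))
E
```

```text
bench z [np.float64(-0.0099), np.float64(-0.0028), np.float64(-0.0003), np.float64(0.0039)]
A 499 c [0.4661 0.3714] dir deg 4.27 len 0.2271 head [0.369  0.3641 0.0191] nose [0.5823 0.3798 0.0104] w 0.022
B 489 c [0.4353 0.2393] dir deg -2.03 len 0.2272 head [0.3385 0.2431 0.0193] nose [0.552  0.2351 0.012 ] w 0.0233
C 511 c [ 0.4583 -0.2667] dir deg 2.72 len 0.2304 head [ 0.3614 -0.2711  0.0199] nose [ 0.577  -0.2608  0.0121] w 0.03
D 514 c [ 0.4735 -0.3889] dir deg -4.08 len 0.2271 head [ 0.377  -0.3811  0.0201] nose [ 0.5902 -0.3959  0.0143] w 0.0331
slab ((0.6534566879272461, -0.01987035572528839), (0.24399887025356293, 0.20212870836257935), 87.41765594482422) [[0.546999990940094, -0.1371999979019165], [0.7488999962806702, -0.14630000293254852], [0.7598999738693237, 0.09749999642372131], [0.5580000281333923, 0.10660000145435333]] z 0.06821155295630575
red 220 [nan nan nan] [nan nan nan] [nan nan nan]
jar [0.557 0.436 0.083]
glue [ 0.653 -0.361  0.163]
```

```bash
cat >> h.py <<'E'
def go(x,y,z,yaw,pitch=0,roll=0,verbose=1):
    """tool y at world yaw (deg), z down; pitch: nose-up turn about tool y. Prints the row."""
    s=st() if verbose else read_state(); q=s['ee_rot']; M=R.from_quat([q[1],q[2],q[3],q[0]])
    c,sn=np.cos(np.radians(yaw)),np.sin(np.radians(yaw))
    T=R.from_matrix(np.array([[sn,c,0],[-c,sn,0],[0,0,-1.]]))*R.from_euler('y',pitch,degrees=True)
    d=M.inv().apply(np.array([x,y,z])-s['tool_pos']); r=(M.inv()*T).as_rotvec(degrees=True)
    print('ROW', ' '.join('%.4f'%v for v in d),' '.join('%.2f'%v for v in r),'| rows>=',np.ceil(max(np.linalg.norm(d)/.0625,np.linalg.norm(r)/10.7)))
E
python3 -c "
from h import *
go(.614,.2128,.29,-2.6)
z=np.load('top0.npz');im=z['im'];save('slab.png',cv2.resize(im[75:195,205:405],None,fx=4,fy=4,interpolation=2))"
```

```text
t 0.1 p [0.2562 0.5965 0.1913] gap 0.0854 F [-0.4  0.4 -0.1]
[[-0.9188, 0.3946, -0.0009], [0.3946, 0.9188, -0.0022], [-0.0, -0.0024, -1.0]]Traceback (most recent call last):
  File "<string>", line 3, in <module>
    go(.614,.2128,.29,-2.6)
    ~~^^^^^^^^^^^^^^^^^^^^^
  File "h.py", line 19, in go
    T=R.from_matrix(np.array([[sn,c,0],[-c,sn,0],[0,0,-1.]]))*R.from_euler('y',pitch,degrees=True)
      ~~~~~~~~~~~~~^^^^^^^^^^^^^^^^^^^^^^^^^^^^^^^^^^^^^^^^^^
  File "scipy/spatial/transform/_rotation.pyx", line 1143, in scipy.spatial.transform._rotation.Rotation.from_matrix
ValueError: Non-positive determinant (left-handed or null coordinate frame) in rotation matrix 0: [[-0.04536299  0.99897057  0.        ]
 [-0.99897057 -0.04536299  0.        ]
 [ 0.          0.         -1.        ]].
```

```bash
sed -i 's/\[sn,c,0\],\[-c,sn,0\]/[-sn,c,0],[c,sn,0]/' h.py
python3 -c "
from h import *
go(.614,.2128,.29,-2.6)
z=np.load('top0.npz');im=z['im'];save('slab.png',cv2.resize(im[75:195,205:405],None,fx=4,fy=4,interpolation=2))"
```

```text
t 0.1 p [0.2562 0.5965 0.1913] gap 0.0854 F [-0.4  0.4 -0.1]
[[-0.9188, 0.3946, -0.0009], [0.3946, 0.9188, -0.0022], [-0.0, -0.0024, -1.0]]
ROW -0.4801 -0.2116 -0.0982 -0.12 0.08 69.36 | rows>= 9.0
```

View pics/slab.png

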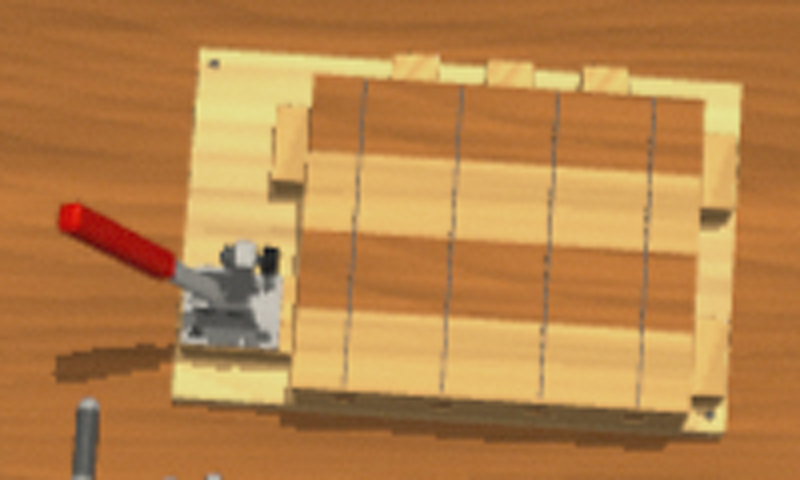

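The crop shows the slab's front edge clear of stops, the clamp base at (230,310) and the red grip from (165,255) to (70,215). I'm moving above the grip.

Emit:
{"op": "send_rows", "data": {"deltas": "0 0 -0.06 0 0 0; -0.48 -0.212 -0.098 0 0 69.4; -0.48 -0.212 -0.098 0 0 69.4; -0.48 -0.212 -0.098 0 0 69.4; -0.48 -0.212 -0.098 0 0 69.4; -0.48 -0.212 -0.098 0 0 69.4; -0.48 -0.212 -0.098 0 0 69.4; -0.48 -0.212 -0.098 0 0 69.4; -0.48 -0.212 -0.098 0 0 69.4; -0.48 -0.212 -0.098 0 0 69.4", "jaw": 0.05, "force": 40}}

```text
t: 1.35
tool_pos: [0.6162, 0.2074, 0.29]
ee_rot: [0.001, 0.726, 0.688, -0.001]
ft_force: [-1.1, 0.1, -0.9]
finger_gap: 0.0496
gripper_force: 0.0
```

Emit:
{"op": "send_rows", "data": {"deltas": "0 0 0 0 0 0; 0 0 0 0 0 0"}}

```text
t: 1.6
tool_pos: [0.6126, 0.2151, 0.2898]
ee_rot: [-0.001, 0.722, 0.692, -0.0]
ft_force: [-0.0, 1.2, 0.1]
finger_gap: 0.0499
gripper_force: 0.0
```

```bash
python3 -c "
from h import *
go(.614,.2128,.185,-2.6)
im,d,W,c=cloud('wrist'); save('w1.png',im)
hsv=cv2.cvtColor(im,cv2.COLOR_RGB2HSV); m=(hsv[...,1]>180)&((hsv[...,0]<6)|(hsv[...,0]>174))&(hsv[...,2]>80)&np.isfinite(W[...,0])&(W[...,2]>.1)&(W[...,2]<.26)
p=W[m]; print(len(p)); 
for a in np.arange(.13,.24,.015):
  k=p[(p[:,2]>a)&(p[:,2]<a+.015)]
  if len(k)>5: print(len(k),k.mean(0).round(4),np.percentile(k[:,0],[3,97]).round(4))
"
```

```text
t 1.6 p [0.6126 0.2151 0.2898] gap 0.0499 F [-0.   1.2  0.1]
[[0.0436, 0.999, -0.0022], [0.999, -0.0436, 0.0015], [0.0014, -0.0022, -1.0]]
ROW -0.0024 0.0017 0.1048 -0.13 -0.08 0.10 | rows>= 2.0
866
52 [0.6122 0.1815 0.1542] [0.6055 0.6188]
63 [0.6126 0.1892 0.1679] [0.6052 0.6198]
64 [0.6127 0.1966 0.1823] [0.6053 0.6203]
95 [0.6131 0.2046 0.1976] [0.6056 0.6204]
295 [0.6138 0.2215 0.2158] [0.6058 0.6219]
297 [0.6141 0.2219 0.2217] [0.6075 0.6208]
```

View pics/w1.png

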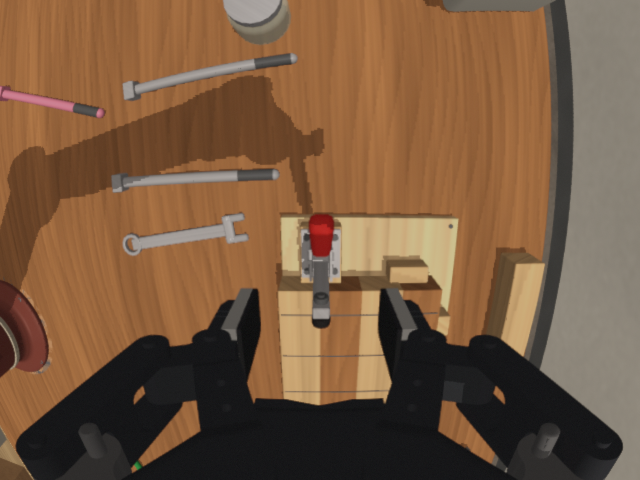

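The wrist view shows the red grip at (320,232), between the finger columns, and the measured points agree with the prediction. I'm lowering and gripping.

Emit:
{"op": "send_rows", "data": {"deltas": "-0.002 0.001 0.05 0 0 0; -0.002 0.001 0.105 0 0 0; -0.002 0.001 0.105 0 0 0; -0.002 0.001 0.105 0 0 0"}}

```text
t: 2.15
tool_pos: [0.6158, 0.2125, 0.1877]
ee_rot: [0.001, 0.723, 0.691, 0.002]
ft_force: [0.4, 0.6, 0.1]
finger_gap: 0.0499
gripper_force: 0.0
```

Emit:
{"op": "send_rows", "data": {"deltas": "0 0 0 0 0 0; 0 0 0 0 0 0; 0 0 0 0 0 0; 0 0 0 0 0 0", "jaw": 0.0, "force": 30}}

```text
t: 2.65
tool_pos: [0.6154, 0.211, 0.1864]
ee_rot: [0.0, 0.723, 0.691, 0.001]
ft_force: [-0.4, 0.8, 3.3]
finger_gap: 0.0001
gripper_force: 1.7
```

```bash
python3 -c "
from h import *
st()
im,d,W,c=cloud('wrist'); save('w2.png',im[130:430,150:500])
im,d,W,c=cloud('scene'); save('s2.png',cv2.resize(im[230:350,320:480],None,fx=4,fy=4))
hsv=cv2.cvtColor(im,cv2.COLOR_RGB2HSV); m=(hsv[...,1]>180)&((hsv[...,0]<6)|(hsv[...,0]>174))&(hsv[...,2]>80)&np.isfinite(W[...,0])&(W[...,2]>.05)&(W[...,2]<.26)
m[:, :370]=0;m[:230]=0;m[310:]=0
p=W[m]; print(len(p)); 
for a in np.arange(.06,.24,.015):
  k=p[(p[:,2]>a)&(p[:,2]<a+.015)]
  if len(k)>5: print(len(k),k.mean(0).round(4),np.percentile(k[:,0],[3,97]).round(4))
"
```

```text
t 2.65 p [0.6154 0.211  0.1864] gap 0.0001 F [-0.4  0.8  3.3]
[[0.0462, 0.9989, 0.0016], [0.9989, -0.0462, 0.0007], [0.0007, 0.0016, -1.0]]
295
33 [0.6197 0.1811 0.1448] [0.6129 0.6237]
48 [0.6198 0.1875 0.1575] [0.6114 0.6233]
51 [0.6197 0.195  0.1726] [0.612  0.6242]
53 [0.6205 0.2037 0.1878] [0.6118 0.6245]
57 [0.621  0.2117 0.2023] [0.6148 0.625 ]
53 [0.621  0.2205 0.2165] [0.6142 0.6248]
```

View pics/w2.png

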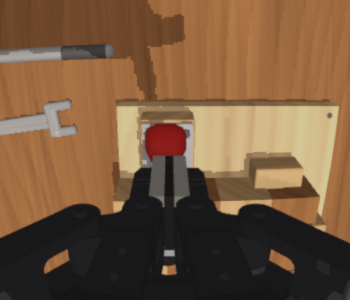

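View pics/s2.png

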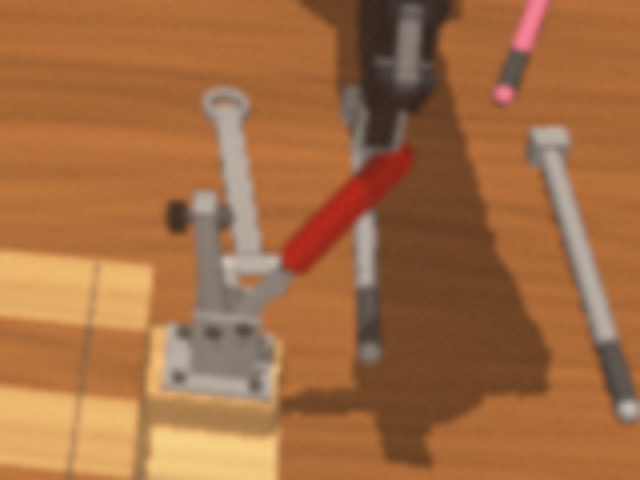

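```bash
python3 -c "
from h import *
s=read_state();p=np.array(s['tool_pos'])
for n in ('scene','wrist'):
  c=get_calibration(n);E=np.array(c['extrinsics'])
  for nm,q in dict(tcp=p,grasp=p+[0,0,.019],hend=np.array([.6179,.222,.222]),h105=np.array([.6135,.2038,.187])).items():
    k=E[:3,:3]@q+E[:3,3]
    if n=='wrist':
      r=np.hypot(k[0],k[1]);th=np.arctan2(r,k[2]);u,v=c['cx']+c['fx']*th*k[0]/r,c['cy']+c['fy']*th*k[1]/r;o=(150,130,1)
    else: u,v=c['cx']+c['fx']*k[0]/k[2],c['cy']+c['fy']*k[1]/k[2];o=(320,230,4)
    print(n,nm,(u-o[0])*o[2],(v-o[1])*o[2], 'depth',k[2])
im,d,W,c=cloud('wrist')
for v in (275,282,290,300,310,320): print(v,W[v,319].round(3),W[v,310].round(3),W[v,328].round(3), im[v,319])
"
```

```text
scene tcp 363.1901066234673 196.80771405849782 depth 0.9060789861795416
scene grasp 368.20631008026703 169.42685218055726 depth 0.8942235201310951
scene hend 395.5485673063813 149.80699025512763 depth 0.8811675995242626
scene h105 348.70005374721813 192.31803789862602 depth 0.9076097287412812
wrist tcp 169.33803148057098 142.51312210393826 depth 0.19294954247394575
wrist grasp 169.4542707796731 156.85465195126193 depth 0.1746787775016192
wrist hend 174.3921795421087 148.2330383644623 depth 0.15564350798728038
wrist h105 166.39694859400385 155.92377045259872 depth 0.19433868575581112
275 [0.616 0.223 0.222] [0.612 0.223 0.221] [0.619 0.223 0.221] [138  28  26]
282 [0.616 0.221 0.223] [0.612 0.221 0.223] [0.619 0.22  0.222] [135  27  23]
290 [0.616 0.222 0.233] [0.612 0.222 0.233] [0.619 0.222 0.234] [22 22 22]
300 [0.616 0.221 0.242] [0.612 0.222 0.242] [0.619 0.221 0.241] [19 18 21]
310 [0.616 0.222 0.251] [0.612 0.222 0.251] [0.619 0.222 0.252] [21 19 20]
320 [0.616 0.221 0.257] [0.613 0.222 0.258] [0.619 0.222 0.259] [23 22 22]
```

Emit:
{"op": "send_rows", "data": {"deltas": "0.01 0 0.006 0 0 0; 0.021 0 0.0135 0 0 0; 0.021 0 0.0135 0 0 0; 0.021 0 0.0135 0 0 0"}}

```text
t: 3.3
tool_pos: [0.6152, 0.2311, 0.171]
ee_rot: [-0.0, 0.723, 0.69, -0.001]
ft_force: [-0.1, -0.5, -0.3]
finger_gap: -0.0001
gripper_force: 0.0
```

```bash
cat > hd.py <<'E'
from h import *
st()
im,d,W,c=cloud('scene')
hsv=cv2.cvtColor(im,cv2.COLOR_RGB2HSV); m=(hsv[...,1]>180)&((hsv[...,0]<6)|(hsv[...,0]>174))&(hsv[...,2]>80)&np.isfinite(W[...,0])&(W[...,2]>.05)&(W[...,2]<.26)
m[:, :370]=0;m[:230]=0;m[330:]=0
p=W[m]; print(len(p)); c=p.mean(0);a=np.linalg.svd(p-c)[2][0]; a*=np.sign(a[1]); print(c,a,'handle val',1.1-np.arctan2(a[2],a[1]))
np.save('scene_im.npy',im)
E
python3 hd.py
```

```text
t 3.3 p [0.6152 0.2311 0.171 ] gap -0.0001 F [-0.1 -0.5 -0.3]
[[0.0467, 0.9989, -0.0018], [0.9989, -0.0467, -0.0014], [-0.0015, -0.0018, -1.0]]
336
[0.62037266 0.21732311 0.1721569 ] [0.04239177 0.65015185 0.75862079] handle val 0.23775810051601343
```

Emit:
{"op": "send_rows", "data": {"deltas": "0.06 0.003 0 0 0 0; 0.06 0.003 -0.03 0 0 0; 0.06 0.003 -0.08 0 0 0; 0.06 0.003 -0.08 0 0 0; 0.01 0 -0.08 0 0 0; 0.01 0 -0.08 0 0 0; 0.01 0 -0.04 0 0 0; 0.01 0 -0.02 0 0 0; 0.01 0 0 0 0 0; 0.01 0 0 0 0 0"}}

```text
t: 4.6
tool_pos: [0.6152, 0.2424, 0.1704]
ee_rot: [-0.001, 0.723, 0.691, -0.001]
ft_force: [-0.8, 0.3, -0.1]
finger_gap: 0.0
gripper_force: 0.0
```

```bash
python3 hd.py
```

```text
t 4.6 p [0.6152 0.2424 0.1704] gap 0.0 F [-0.8  0.3 -0.1]
[[0.0456, 0.999, -0.003], [0.999, -0.0456, -0.0004], [-0.0006, -0.003, -1.0]]
339
[0.6204319  0.22034075 0.16996531] [0.0362224  0.67671414 0.73535428] handle val 0.27309784989064456
```

```bash
python3 -c "
from h import *
im=np.load('scene_im.npy'); save('s3.png',cv2.resize(im[220:340,330:490],None,fx=4,fy=4))"
```

```text
(no output)
```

View pics/s3.png

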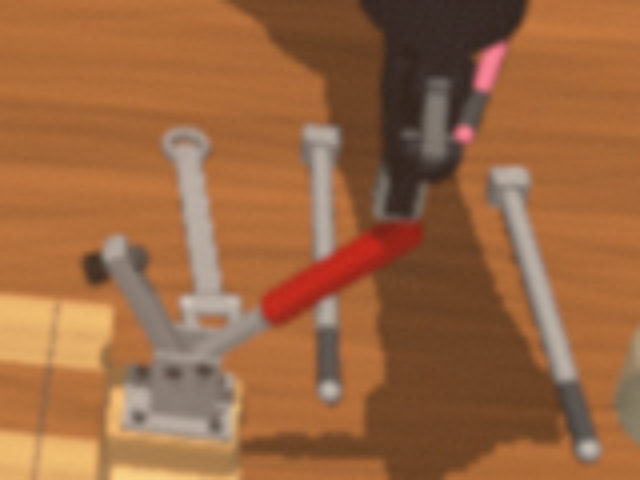

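```bash
python3 -c "
from h import *
im,d,W,c=cloud('scene')
E=np.array(c['extrinsics']);p=np.array(read_state()['tool_pos'])
for q in (p,p+[0,0,.02],p+[0,0,.04]):
  k=E[:3,:3]@q+E[:3,3]; print('proj',q.round(3),(c['cx']+c['fx']*k[0]/k[2]-330)*4,(c['cy']+c['fy']*k[1]/k[2]-220)*4)
for u,v in((280,305),(310,285),(340,265),(370,250),(390,240),(410,235),(400,205),(395,190),(400,170),(400,120)):
  print(u,v,W[220+v//4,330+u//4].round(3),im[220+v//4,330+u//4])
"
```

```text
proj [0.616 0.241 0.172] 379.5422271151592 262.3025685471416
proj [0.616 0.241 0.192] 385.56886157273584 234.02413288964203
proj [0.616 0.241 0.212] 391.76494667502266 204.95059356569482
280 305 [0.622 0.194 0.142] [186  41  28]
310 285 [0.62  0.207 0.157] [194  44  30]
340 265 [0.622 0.221 0.175] [195  42  30]
370 250 [0.623 0.233 0.188] [194  41  28]
390 240 [0.622 0.242 0.194] [144  36  22]
410 235 [0.624 0.25  0.202] [152  37  25]
400 205 [0.628 0.242 0.223] [56 42 34]
395 190 [0.628 0.237 0.234] [54 39 34]
400 170 [0.667 0.23  0.281] [54 38 31]
400 120 [0.63  0.234 0.279] [54 40 33]
```

Emit:
{"op": "send_rows", "data": {"deltas": "0 0 -0.05 0 0 0; 0 0 -0.08 0 0 0; 0 0 -0.08 0 0 0; 0 0 -0.08 0 0 0"}}

```text
t: 5.2
tool_pos: [0.6156, 0.2414, 0.2513]
ee_rot: [-0.0, 0.723, 0.69, -0.001]
ft_force: [-0.2, -0.7, -0.1]
finger_gap: 0.0001
gripper_force: 0.0
```

```bash
python3 hd.py; python3 -c "
from h import *
im,d,W,c=cloud('scene'); save('s4.png',cv2.resize(im[180:320,350:490],None,fx=4,fy=4))
p=np.array(read_state()['tool_pos']); print(p)
m=(np.hypot(W[...,0]-p[0],W[...,1]-p[1])<.03)&(W[...,2]>.21)&(W[...,2]<.36)&(im[...,0]<150)
q=W[m]
for a in np.arange(.21,.36,.01):
  k=q[(q[:,2]>a)&(q[:,2]<=a+.01)]
  if len(k): print(round(a,2),len(k),k.mean(0).round(3),k[:,1].min().round(3),k[:,1].max().round(3))
"
```

```text
t 5.2 p [0.6156 0.2414 0.2513] gap 0.0001 F [-0.2 -0.7 -0.1]
[[0.0466, 0.9989, -0.0016], [0.9989, -0.0466, -0.0007], [-0.0008, -0.0016, -1.0]]
363
[0.61991269 0.22191078 0.17194715] [0.01745145 0.67154144 0.74076146] handle val 0.26562886427735155
[0.61523892 0.24151938 0.25030465]
0.28 3 [0.622 0.243 0.289] 0.238 0.247
0.29 37 [0.623 0.239 0.295] 0.23 0.252
0.3 58 [0.625 0.239 0.305] 0.23 0.252
0.31 58 [0.626 0.24  0.315] 0.23 0.252
0.32 11 [0.626 0.237 0.322] 0.23 0.246
0.33 19 [0.623 0.231 0.336] 0.228 0.24
0.34 15 [0.63  0.23  0.345] 0.228 0.233
0.35 41 [0.626 0.232 0.357] 0.224 0.258
```

View pics/s4.png

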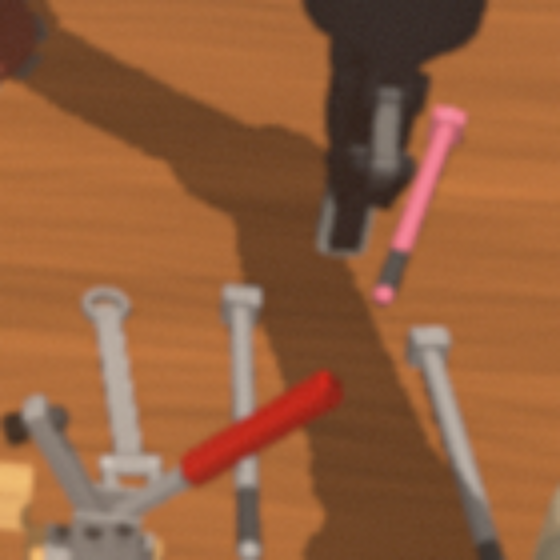

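The closed fingertips show at z ≈ 0.289, while the reported TCP is 0.251. So the real tip is about 38 mm behind the reported TCP, which explains the missed grip. I'll allow for that and push the handle down.

Emit:
{"op": "send_rows", "data": {"deltas": "0 0 0.06 0 0 0; 0 0 0.085 0 0 0; 0 0 0.105 0 0 0; 0 0 0.125 0 0 0; 0 0 0.145 0 0 0; 0 0 0.16 0 0 0; 0 0 0.175 0 0 0; 0 0 0.185 0 0 0; 0 0 0.19 0 0 0; 0 0 0.19 0 0 0"}}

```text
t: 6.55
tool_pos: [0.6158, 0.2423, 0.0632]
ee_rot: [-0.001, 0.723, 0.691, -0.0]
ft_force: [-2.7, 1.2, 7.9]
finger_gap: 0.0
gripper_force: 4.1
```

```bash
python3 hd.py
```

```text
t 6.55 p [0.6158 0.2423 0.0632] gap 0.0 F [-2.7  1.2  7.9]
[[0.0459, 0.9989, -0.0009], [0.9989, -0.0459, 0.0009], [0.0009, -0.0009, -1.0]]
324
[0.62141509 0.25692597 0.0982424 ] [ 0.0385441   0.99924525 -0.00482569] handle val 1.10482929755729
```

The handle reads 1.10, so the clamp is locked, and the 38 mm tip offset is confirmed. Next I go above bolt B.

```bash
python3 -c "
from h import *
go(.4475,.2392,.13,88)"
```

```text
t 6.6 p [0.6158 0.2423 0.0632] gap -0.0002 F [-3.   0.9  8.5]
[[0.0459, 0.9989, -0.0008], [0.9989, -0.0459, 0.0009], [0.0009, -0.0008, -1.0]]
ROW -0.0108 -0.1680 -0.0666 0.00 -0.08 -90.63 | rows>= 9.0
```

Emit:
{"op": "send_rows", "data": {"deltas": "0 0 -0.05 0 0 0; -0.011 -0.168 -0.067 0 0 -90.6; -0.011 -0.168 -0.067 0 0 -90.6; -0.011 -0.168 -0.067 0 0 -90.6; -0.011 -0.168 -0.067 0 0 -90.6; -0.011 -0.168 -0.067 0 0 -90.6; -0.011 -0.168 -0.067 0 0 -90.6; -0.011 -0.168 -0.067 0 0 -90.6; -0.011 -0.168 -0.067 0 0 -90.6; -0.011 -0.168 -0.067 0 0 -90.6", "jaw": 0.04}}

```text
t: 7.85
tool_pos: [0.4477, 0.2371, 0.1283]
ee_rot: [-0.001, 0.017, 1.0, -0.001]
ft_force: [0.5, -0.4, -0.4]
finger_gap: 0.0398
gripper_force: 0.0
```

Emit:
{"op": "send_rows", "data": {"deltas": "0 0 0 0 0 0; 0 0 0 0 0 0"}}

```text
t: 8.1
tool_pos: [0.4478, 0.238, 0.1286]
ee_rot: [-0.0, 0.019, 1.0, -0.0]
ft_force: [-0.4, 0.2, 0.0]
finger_gap: 0.04
gripper_force: 0.0
```

```bash
cat > wb.py <<'E'
# measure a bolt under the wrist camera: near y0
from h import *
import sys
y0=float(sys.argv[1]); hw=float(sys.argv[2]) if len(sys.argv)>2 else .035
st(); im,d,W,c=cloud('wrist')
hsv=cv2.cvtColor(im,cv2.COLOR_RGB2HSV)
m=(hsv[...,1]<80)&np.isfinite(W[...,0])&(abs(W[...,1]-y0)<hw)&(W[...,2]<.04)&(W[...,2]>.002)&(W[...,0]<.62)
k,l,s,_=cv2.connectedComponentsWithStats(m.astype('uint8'),connectivity=8); m=l==1+np.argmax(s[1:,4])
p=W[m]; cc=p[:,:2].mean(0); a=np.linalg.svd(p[:,:2]-cc,full_matrices=False)[2][0]; a*=np.sign(a[0])
t=(p[:,:2]-cc)@a; w=(p[:,:2]-cc)@np.array([-a[1],a[0]])
print('n',len(p),'len',np.ptp(t).round(4),'dir',np.degrees(np.arctan2(a[1],a[0])).round(2))
for b in np.arange(t.min(),t.max(),.03):
    k=(t>=b)&(t<b+.03)
    if k.sum()>3:
        q=p[k]; n=(np.percentile(w[k],2)+np.percentile(w[k],98))/2
        print(round(b-t.min(),3),'mid',(cc+a*(b+.015)+n*np.array([-a[1],a[0]])).round(4),'wid',np.percentile(w[k],[2,98]).round(4),'ztop',np.percentile(q[:,2],95).round(4))
E
python3 wb.py .239
```

```text
t 8.1 p [0.4478 0.238  0.1286] gap 0.04 F [-0.4  0.2  0. ]
[[-0.9993, 0.0374, -0.0005], [0.0374, 0.9993, -0.001], [0.0005, -0.001, -1.0]]
n 4539 len 0.229 dir -1.88
0.0 mid [0.348  0.2472] wid [-0.0109  0.0108] ztop 0.0244
0.03 mid [0.378  0.2462] wid [-0.0068  0.0066] ztop 0.0183
0.06 mid [0.408  0.2455] wid [-0.0062  0.0067] ztop 0.0175
0.09 mid [0.438  0.2446] wid [-0.0063  0.0068] ztop 0.0167
0.12 mid [0.468  0.2432] wid [-0.0064  0.0062] ztop 0.016
0.15 mid [0.498  0.2424] wid [-0.0065  0.0066] ztop 0.0154
0.18 mid [0.5279 0.2415] wid [-0.0058  0.006 ] ztop 0.0148
0.21 mid [0.5579 0.2405] wid [-0.0058  0.0061] ztop 0.0141
```

Emit:
{"op": "send_rows", "data": {"deltas": "0 0.006 0.05 0 0 0; 0 0.006 0.1 0 0 0; 0 0.006 0.14 0 0 0; 0 0.006 0.155 0 0 0; 0 0.006 0.161 0 0 0; 0 0.006 0.161 0 0 0"}}

```text
t: 8.9
tool_pos: [0.4489, 0.2451, -0.0313]
ee_rot: [0.001, 0.018, 1.0, 0.0]
ft_force: [0.2, 0.4, 0.8]
finger_gap: 0.0398
gripper_force: 0.0
```

Emit:
{"op": "send_rows", "data": {"deltas": "0 0 0 0 0 0; 0 0 0 0 0 0; 0 0 0 0 0 0; 0 0 0 0 0 0", "jaw": 0.0, "force": 80}}

```text
t: 9.4
tool_pos: [0.449, 0.2453, -0.0306]
ee_rot: [0.001, 0.018, 1.0, 0.001]
ft_force: [-0.9, -0.2, 5.3]
finger_gap: 0.0102
gripper_force: 78.4
```

Emit:
{"op": "send_rows", "data": {"deltas": "0 0 0 0 0 0; 0 0 0 0 0 0; 0 0 0.006 0 0 0; 0 0 0.009 0 0 0; 0 0 0.009 0 0 0", "jaw": 0.03}}

```text
t: 10.02
tool_pos: [0.4482, 0.2447, -0.0393]
ee_rot: [0.0, 0.018, 1.0, -0.0]
ft_force: [-3.0, -1.0, 18.1]
finger_gap: 0.03
gripper_force: 9.2
```

Emit:
{"op": "send_rows", "data": {"deltas": "0 0 0 0 0 0; 0 0 0 0 0 0; 0 0 0 0 0 0; 0 0 0 0 0 0", "jaw": 0.0, "force": 80}}

```text
t: 10.52
tool_pos: [0.4495, 0.2458, -0.0384]
ee_rot: [0.002, 0.018, 1.0, 0.001]
ft_force: [-3.0, -1.0, 23.9]
finger_gap: 0.0111
gripper_force: 82.8
```

Emit:
{"op": "send_rows", "data": {"deltas": "0 0 -0.003 0 0 0; 0 0 -0.01 0 0 0; 0 0 -0.03 0 0 0; 0 0 -0.05 0 0 0; 0 0 -0.05 0 0 0; 0 0 -0.05 0 0 0", "force": 100}}

```text
t: 11.28
tool_pos: [0.4474, 0.2441, 0.008]
ee_rot: [-0.001, 0.018, 1.0, -0.001]
ft_force: [0.2, 0.4, -3.2]
finger_gap: 0.0104
gripper_force: 97.8
```

```bash
cat > wh.py <<'E'
# held bolt, seen by the wrist
from h import *
import sys
s=st(); p0=np.array(s['tool_pos']); im,d,W,c=cloud('wrist'); save('held.png',im)
hsv=cv2.cvtColor(im,cv2.COLOR_RGB2HSV)
zc=p0[2]+.05
m=(hsv[...,1]<80)&np.isfinite(W[...,0])&(abs(W[...,1]-p0[1])<.035)&(abs(W[...,2]-zc)<.025)&(hsv[...,2]>45)
f=lambda lo,hi: W[m&(W[...,0]-p0[0]>lo)&(W[...,0]-p0[0]<hi)]
for lo in np.arange(-.15,.15,.02):
    k=f(lo,lo+.02)
    if len(k)>8: print(round(lo,3),len(k),'mid y',np.mean(np.percentile(k[:,1],[3,97])).round(4),'w',np.ptp(np.percentile(k[:,1],[3,97])).round(4),'ztop',np.percentile(k[:,2],93).round(4),'x',k[:,0].min().round(4),k[:,0].max().round(4))
E
python3 wh.py
```

```text
t 11.28 p [0.4474 0.2441 0.008 ] gap 0.0104 F [ 0.2  0.4 -3.2]
[[-0.9994, 0.0358, -0.0018], [0.0358, 0.9994, -0.0011], [0.0018, -0.0012, -1.0]]
-0.13 1191 mid y 0.2472 w 0.0219 ztop 0.0706 x 0.3306 0.3374
-0.11 3605 mid y 0.247 w 0.0211 ztop 0.0701 x 0.3374 0.3574
-0.09 2333 mid y 0.2462 w 0.0129 ztop 0.0644 x 0.3574 0.3774
-0.07 2237 mid y 0.2456 w 0.0127 ztop 0.0639 x 0.3774 0.3973
-0.05 2078 mid y 0.245 w 0.0127 ztop 0.0634 x 0.3974 0.4173
-0.03 2917 mid y 0.2442 w 0.0217 ztop 0.079 x 0.4174 0.4373
-0.01 1300 mid y 0.2439 w 0.0105 ztop 0.0648 x 0.4374 0.4573
0.01 1034 mid y 0.2431 w 0.0108 ztop 0.062 x 0.4574 0.4774
0.03 654 mid y 0.2427 w 0.013 ztop 0.0613 x 0.4774 0.4922
```

View pics/held.png

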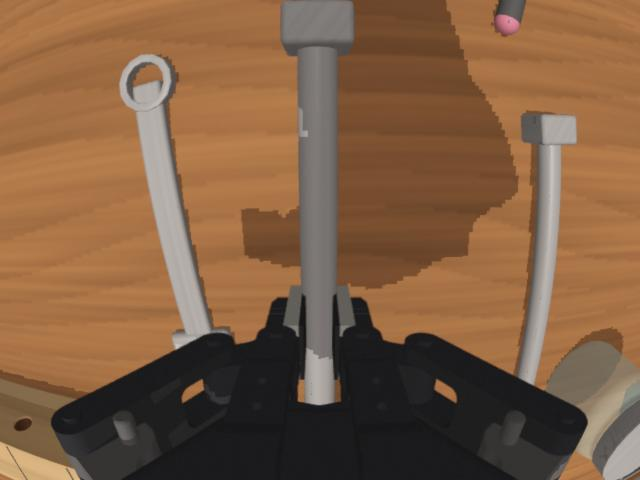

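Bolt B is held: weight 3.2 N, nose 1.5° low as expected. I'm carrying it high to just in front of bore2 and measuring the slab from there.

```bash
python3 -c "
from h import *
go(.43,.0203,.09,87.4,1.4)"
```

```text
t 11.32 p [0.4472 0.2441 0.0078] gap 0.0103 F [-0.2  0.1 -3.5]
[[-0.9994, 0.0357, -0.0021], [0.0357, 0.9994, -0.0013], [0.0021, -0.0014, -1.0]]
ROW 0.0094 -0.2244 -0.0818 -0.09 1.28 0.55 | rows>= 4.0
```

Emit:
{"op": "send_rows", "data": {"deltas": "0 0 -0.06 0 0 0; 0.009 -0.06 -0.082 0 -1.4 0.5; 0.009 -0.12 -0.082 0 -1.4 0.5; 0.009 -0.18 -0.082 0 -1.4 0.5; 0.009 -0.224 -0.082 0 -1.4 0.5; 0.009 -0.224 -0.082 0 -1.4 0.5; 0.009 -0.224 -0.082 0 -1.4 0.5"}}

```text
t: 12.2
tool_pos: [0.4309, 0.0216, 0.0904]
ee_rot: [0.012, 0.022, 1.0, 0.0]
ft_force: [0.4, 0.3, -3.7]
finger_gap: 0.0103
gripper_force: 98.6
```

```bash
python3 wh.py; cat > slab.py <<'E'
from h import *
for n in ('top','scene','wrist'):
    im,d,W,c=cloud(n); np.savez(n+'1.npz',im=im,W=W)
    m=(abs(W[...,2]-.068)<.005)&(W[...,0]>.53)&(W[...,0]<.78)&(abs(W[...,1]+.02)<.15)
    m=cv2.morphologyEx(m.astype('uint8'),cv2.MORPH_OPEN,np.ones((5,5)))
    p=W[m>0]; print(n,len(p),'z',np.median(p[:,2]).round(4))
    # edges: front x as fn of y, sides
    ys=np.arange(-.13,.10,.02); F=[]
    for y in ys:
        k=p[(abs(p[:,1]-y)<.01)]
        if len(k)>30: F.append((y,np.percentile(k[:,0],.7)))
    F=np.array(F); 
    if len(F)>3:
        a=np.polyfit(F[:,0],F[:,1],1); print(' front x=%.4f + %.4f*y'%(a[1],a[0]), 'res',(F[:,1]-np.polyval(a,F[:,0])).round(4))
    for x in (.57,.6,.64,.68,.72):
        k=p[abs(p[:,0]-x)<.01]
        if len(k)>30: print('  x',x,'y range',np.percentile(k[:,1],[.7,99.3]).round(4))
    r=cv2.minAreaRect(p[:,:2].astype(np.float32)); print(' rect',np.round(r[0],4),np.round(r[1],4),round(r[2],2))
E
python3 slab.py
```

```text
t 12.2 p [0.4309 0.0216 0.0904] gap 0.0103 F [ 0.4  0.3 -3.7]
[[-0.9987, 0.0443, 0.0234], [0.0443, 0.999, -0.0004], [-0.0234, 0.0007, -0.9997]]
-0.13 1491 mid y 0.026 w 0.0219 ztop 0.1503 x 0.3127 0.3209
-0.11 3484 mid y 0.0256 w 0.0209 ztop 0.1499 x 0.3209 0.3409
-0.09 2289 mid y 0.0245 w 0.0126 ztop 0.1448 x 0.3409 0.3609
-0.07 2249 mid y 0.0236 w 0.0128 ztop 0.1447 x 0.3609 0.3809
-0.05 2051 mid y 0.023 w 0.0128 ztop 0.1448 x 0.3809 0.4009
-0.03 2897 mid y 0.0218 w 0.0217 ztop 0.1622 x 0.4009 0.4209
-0.01 1276 mid y 0.0213 w 0.0104 ztop 0.1475 x 0.4209 0.4408
0.01 1009 mid y 0.0203 w 0.0108 ztop 0.1449 x 0.4409 0.4608
0.03 600 mid y 0.0198 w 0.0131 ztop 0.1447 x 0.4609 0.4752
top 2843 z 0.0681
 front x=0.5644 + 0.0063*y res [ 0.0004 -0.014   0.0061 -0.0003 -0.0002  0.0058  0.0155 -0.0017 -0.0098
  0.0065 -0.0032 -0.0049]
  x 0.57 y range [-0.1318  0.1055]
  x 0.6 y range [-0.127   0.1009]
  x 0.64 y range [-0.1329  0.0826]
  x 0.68 y range [-0.1166  0.0912]
  x 0.72 y range [-0.12    0.0722]
 rect [ 0.6526 -0.0163] [0.238  0.1999] 87.8
scene 8131 z 0.0676
 front x=0.5558 + 0.0428*y res [ 0.0006 -0.0005  0.0006 -0.001  -0.0012  0.0016  0.0003 -0.0003 -0.0004
  0.0001  0.0005 -0.0003]
  x 0.57 y range [-0.1337  0.1068]
  x 0.6 y range [-0.1347  0.1044]
  x 0.64 y range [-0.1351  0.1037]
  x 0.68 y range [-0.1388  0.1024]
  x 0.72 y range [-0.1392  0.1003]
 rect [ 0.6533 -0.0173] [0.2447 0.2042] 87.41
wrist 0 z nan
 rect [0. 0.] [0. 0.] 0.0
  return _methods._mean(a, axis=axis, dtype=dtype,
  ret = ret.dtype.type(ret / rcount)
```

```bash
python3 -c "
from h import *
for n in('top','scene'):
  z=np.load(n+'0.npz');im=z['im'];W=z['W'];hsv=cv2.cvtColor(im,cv2.COLOR_RGB2HSV)
  for nm,y0 in(('B',.243),('A',.37),('C',-.267),('D',-.39)):
    m=(hsv[...,1]<80)&(abs(W[...,1]-y0)<.03)&(W[...,2]>.004)&(W[...,2]<.035)&(W[...,0]>.41)&(W[...,0]<.53)
    m=cv2.morphologyEx(m.astype('uint8'),cv2.MORPH_OPEN,np.ones((3,3)))>0
    p=W[m]; a=np.polyfit(p[:,0],p[:,1],1); print(n,nm,len(p),'y(.448)',np.polyval(a,.448).round(4),'dir',np.degrees(np.arctan(a[0])).round(2),'z',np.median(p[:,2]).round(4))
"
```

```text
top B 232 y(.448) 0.2414 dir -1.95 z 0.0148
top A 245 y(.448) 0.372 dir 4.46 z 0.0148
top C 252 y(.448) -0.2647 dir 2.66 z 0.0155
top D 261 y(.448) -0.3845 dir -4.28 z 0.016
scene B 107 y(.448) 0.2447 dir -3.23 z 0.0139
scene A 191 y(.448) 0.3733 dir 4.67 z 0.0146
scene C 172 y(.448) -0.2619 dir 2.87 z 0.0149
scene D 185 y(.448) -0.3806 dir -4.19 z 0.0149
```

The scene camera agrees with the gripper's own centring, and the top camera reads about 3 mm low in y. The corrected slab puts bore2 at (0.5547, 0.0174). Lowering to bore height.

Emit:
{"op": "send_rows", "data": {"deltas": "0.001 0.0015 0.04 0 0 0.3; 0.002 0.0015 0.08 0 0 0.3; 0.002 0.0015 0.095 0 0 0.3; 0.002 0.0015 0.095 0 0 0.3; 0.002 0.0015 0.095 0 0 0.3"}}

```text
t: 13.02
tool_pos: [0.4323, 0.0232, -0.0036]
ee_rot: [0.013, 0.024, 1.0, -0.0]
ft_force: [-0.1, -0.0, -2.4]
finger_gap: 0.0106
gripper_force: 98.6
```

```bash
python3 wh.py
```

```text
t 13.03 p [ 0.4323  0.0232 -0.0036] gap 0.0106 F [-0.1 -0.  -2.4]
[[-0.9985, 0.0486, 0.0258], [0.0486, 0.9988, -0.0007], [-0.0258, 0.0006, -0.9997]]
-0.13 1548 mid y 0.028 w 0.022 ztop 0.0559 x 0.3135 0.3223
-0.11 3475 mid y 0.0277 w 0.0209 ztop 0.0556 x 0.3223 0.3422
-0.09 2293 mid y 0.0264 w 0.0126 ztop 0.0506 x 0.3423 0.3623
-0.07 2230 mid y 0.0255 w 0.0127 ztop 0.0507 x 0.3623 0.3822
-0.05 2067 mid y 0.0247 w 0.0128 ztop 0.0507 x 0.3823 0.4022
-0.03 2903 mid y 0.0235 w 0.0217 ztop 0.0679 x 0.4023 0.4222
-0.01 1279 mid y 0.0229 w 0.0105 ztop 0.0537 x 0.4223 0.4423
0.01 1019 mid y 0.0219 w 0.0109 ztop 0.0509 x 0.4423 0.4622
0.03 577 mid y 0.0213 w 0.013 ztop 0.0509 x 0.4623 0.4766
```

Emit:
{"op": "send_rows", "data": {"deltas": "-0.01 0 0 0 0 0; -0.015 0 0.0003 0 0 0; -0.02 0 0.0005 0 0 0; -0.025 0 0.0006 0 0 0; -0.03 0 0.0007 0 0 0; -0.03 0 0.0007 0 0 0"}}

```text
t: 13.82
tool_pos: [0.4621, 0.0211, -0.0041]
ee_rot: [0.013, 0.025, 1.0, -0.0]
ft_force: [0.3, 0.5, -4.0]
finger_gap: 0.0104
gripper_force: 98.6
```

Emit:
{"op": "send_rows", "data": {"deltas": "-0.01 0 0.0003 0 0 0; -0.02 0 0.0005 0 0 0; -0.03 0.0001 0.0008 0 0 0; -0.04 0.0001 0.001 0 0 0; -0.05 0.0002 0.0013 0 0 0; -0.06 0.0002 0.0015 0 0 0; -0.07 0.0003 0.0018 0 0 0; -0.07 0.0003 0.0018 0 0 0"}}

```text
t: 14.82
tool_pos: [0.5326, 0.0179, -0.0041]
ee_rot: [0.013, 0.025, 1.0, -0.0]
ft_force: [0.7, 0.4, -3.2]
finger_gap: 0.0099
gripper_force: 98.6
```

```bash
python3 wh.py
```

```text
t 14.82 p [ 0.5326  0.0179 -0.0041] gap 0.0099 F [ 0.7  0.4 -3.2]
[[-0.9984, 0.05, 0.0258], [0.05, 0.9987, -0.0009], [-0.0258, 0.0004, -0.9997]]
-0.13 1547 mid y 0.0228 w 0.022 ztop 0.0553 x 0.4137 0.4226
-0.11 3452 mid y 0.0225 w 0.0209 ztop 0.055 x 0.4226 0.4426
-0.09 2293 mid y 0.0212 w 0.0126 ztop 0.05 x 0.4426 0.4626
-0.07 2235 mid y 0.0203 w 0.0127 ztop 0.05 x 0.4626 0.4826
-0.05 2057 mid y 0.0194 w 0.0128 ztop 0.0501 x 0.4826 0.5026
-0.03 2909 mid y 0.0181 w 0.0218 ztop 0.0674 x 0.5026 0.5226
-0.01 1303 mid y 0.0176 w 0.0105 ztop 0.0536 x 0.5226 0.5426
0.01 654 mid y 0.0168 w 0.0103 ztop 0.0504 x 0.5427 0.5578
```

Emit:
{"op": "send_rows", "data": {"deltas": "0 0 0 0 0 0; 0 0 0 0 0 0; 0.03 0 0 0 0 0; 0.066 0 0 0 0 0; 0.066 0 0 0 0 0; 0.066 0 0 0 0 0", "jaw": 0.03}}

```text
t: 15.62
tool_pos: [0.4668, 0.0214, -0.0053]
ee_rot: [0.013, 0.025, 1.0, -0.0]
ft_force: [1.1, -0.3, -0.1]
finger_gap: 0.0302
gripper_force: 0.0
```

Emit:
{"op": "send_rows", "data": {"deltas": "0 0 0 0 0 0; 0 0 0 0 0 0; 0 0 0 0 0 0; -0.015 0 0.0004 0 0 0; -0.03 0.0001 0.0008 0 0 0; -0.045 0.0001 0.001 0 0 0; -0.06 0.0002 0.0013 0 0 0; -0.066 0.0002 0.0015 0 0 0; -0.066 0.0002 0.0015 0 0 0", "jaw": 0.0}}

```text
t: 16.75
tool_pos: [0.522, 0.0187, -0.0067]
ee_rot: [0.005, 0.023, 1.0, -0.001]
ft_force: [-0.6, 0.7, 1.2]
finger_gap: 0.0101
gripper_force: 106.7
```

```bash
python3 wh.py
```

```text
t 16.75 p [ 0.522   0.0187 -0.0067] gap 0.0101 F [-0.6  0.7  1.2]
[[-0.9989, 0.0469, 0.0095], [0.0469, 0.9989, -0.0016], [-0.0096, -0.0011, -1.0]]
-0.13 1697 mid y 0.0254 w 0.0221 ztop 0.047 x 0.4012 0.412
-0.11 2861 mid y 0.0248 w 0.0204 ztop 0.0463 x 0.412 0.432
-0.09 2106 mid y 0.0231 w 0.0128 ztop 0.043 x 0.432 0.452
-0.07 2134 mid y 0.0219 w 0.0129 ztop 0.0439 x 0.452 0.472
-0.05 2004 mid y 0.0208 w 0.0129 ztop 0.0448 x 0.472 0.492
-0.03 2896 mid y 0.019 w 0.0213 ztop 0.0646 x 0.492 0.512
-0.01 1312 mid y 0.0194 w 0.0121 ztop 0.0549 x 0.512 0.532
0.01 1024 mid y 0.0175 w 0.0105 ztop 0.0475 x 0.532 0.552
0.03 439 mid y 0.0165 w 0.0131 ztop 0.0479 x 0.552 0.5617
```

Emit:
{"op": "send_rows", "data": {"deltas": "0 0 0 0 0 0; 0 0 0 0 0 0"}}

```text
t: 17.05
tool_pos: [0.5275, 0.0188, -0.0064]
ee_rot: [0.008, 0.024, 1.0, -0.0]
ft_force: [-7.4, 1.7, 4.6]
finger_gap: 0.0097
gripper_force: 107.0
```

```bash
python3 -c "
from h import *
s=st(); print(np.round(s['joint_pos'],3),np.round(s['joint_torque'],1),np.round(s['ft_torque'],2),s['ft_force'])
im,d,W,c=cloud('wrist'); save('w5.png',im)"
```

```text
t 17.05 p [ 0.5275  0.0188 -0.0064] gap 0.0097 F [-7.4  1.7  4.6]
[[-0.9987, 0.0481, 0.0159], [0.0481, 0.9988, -0.0011], [-0.0159, -0.0004, -0.9999]]
[-0.006  0.712 -0.111  1.975  0.174  0.448  1.277] [  1.4 -40.9   0.7 -12.1   0.3  -1.9  -0.2] [0.41 1.52 0.18] [-7.39960945  1.74771525  4.62498441]
```

View pics/w5.png

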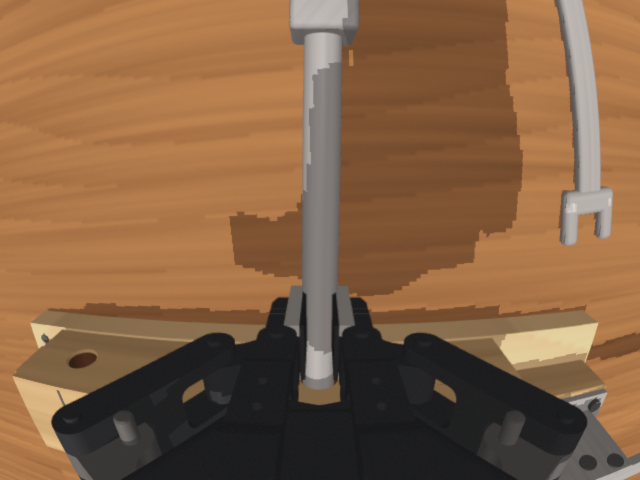

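Emit:
{"op": "send_rows", "data": {"deltas": "0 0 0 0 0 0; 0 0 0 0 0 0; 0 0 0 0 0 0; 0 0 0 0 0 0", "jaw": 0.035}}

```text
t: 17.6
tool_pos: [0.5321, 0.0179, -0.0056]
ee_rot: [0.013, 0.025, 1.0, -0.0]
ft_force: [0.2, -0.1, -0.0]
finger_gap: 0.035
gripper_force: 0.0
```

```bash
python3 wh.py
```

```text
t 17.6 p [ 0.5321  0.0179 -0.0056] gap 0.035 F [ 0.2 -0.1 -0. ]
[[-0.9984, 0.0502, 0.0252], [0.0502, 0.9987, -0.0011], [-0.0252, 0.0001, -0.9997]]
-0.13 2157 mid y 0.0241 w 0.0219 ztop 0.0473 x 0.411 0.4221
-0.11 2035 mid y 0.0232 w 0.0127 ztop 0.0429 x 0.4221 0.4421
-0.09 2131 mid y 0.0221 w 0.0127 ztop 0.0437 x 0.4421 0.4621
-0.07 2131 mid y 0.0212 w 0.0128 ztop 0.0446 x 0.4621 0.482
-0.05 1989 mid y 0.02 w 0.0129 ztop 0.0454 x 0.4821 0.502
-0.03 2845 mid y 0.018 w 0.0466 ztop 0.0644 x 0.5021 0.5221
-0.01 1539 mid y 0.0182 w 0.0138 ztop 0.0473 x 0.5221 0.542
0.01 1124 mid y 0.0168 w 0.0132 ztop 0.0479 x 0.5421 0.5614
```

Emit:
{"op": "send_rows", "data": {"deltas": "0.03 0 0 0 0 0; 0.06 0 0 0 0 0; 0.076 0 0 0 0 0; 0.076 0 0.008 0 0 0; 0.076 0 0.008 0 0 0"}}

```text
t: 18.27
tool_pos: [0.4569, 0.0219, -0.016]
ee_rot: [0.013, 0.025, 1.0, -0.0]
ft_force: [0.3, 0.0, 0.4]
finger_gap: 0.0349
gripper_force: 0.0
```

Emit:
{"op": "send_rows", "data": {"deltas": "0 0 0 0 0 0; 0 0 0 0 0 0; 0 0 0 0 0 0; 0 0 0 0 0 0; 0 0 0 0 0 0", "jaw": 0.0}}

```text
t: 18.9
tool_pos: [0.4569, 0.022, -0.0153]
ee_rot: [0.013, 0.025, 1.0, -0.0]
ft_force: [2.9, -0.1, -0.4]
finger_gap: 0.0109
gripper_force: 97.6
```

```bash
python3 wh.py
```

```text
t 18.9 p [ 0.4569  0.022  -0.0153] gap 0.0109 F [ 2.9 -0.1 -0.4]
[[-0.9984, 0.0499, 0.0266], [0.0499, 0.9988, -0.0007], [-0.0266, 0.0006, -0.9996]]
-0.07 1253 mid y 0.0241 w 0.0213 ztop 0.0467 x 0.4029 0.4069
-0.05 3139 mid y 0.0237 w 0.0216 ztop 0.0472 x 0.4069 0.4269
-0.03 3033 mid y 0.0223 w 0.0222 ztop 0.0563 x 0.427 0.4469
-0.01 1389 mid y 0.0215 w 0.0108 ztop 0.0455 x 0.447 0.4669
0.01 1159 mid y 0.0205 w 0.0116 ztop 0.0447 x 0.467 0.4869
0.03 333 mid y 0.0198 w 0.0132 ztop 0.045 x 0.4869 0.4963
```

Emit:
{"op": "send_rows", "data": {"deltas": "0 0 -0.003 0 1.1 0; 0 0 -0.0055 0 2.2 0; 0 0 -0.0055 0 2.2 0"}}

```text
t: 19.32
tool_pos: [0.4546, 0.0218, -0.0104]
ee_rot: [-0.008, 0.025, 1.0, 0.0]
ft_force: [0.7, 0.7, -2.8]
finger_gap: 0.0102
gripper_force: 97.6
```

```bash
python3 wh.py
```

```text
t 19.32 p [ 0.4546  0.0218 -0.0104] gap 0.0102 F [ 0.7  0.7 -2.8]
[[-0.9986, 0.0495, -0.016], [0.0495, 0.9988, 0.0008], [0.0161, -0.0, -0.9999]]
-0.07 623 mid y 0.0234 w 0.0201 ztop 0.0529 x 0.4032 0.4046
-0.05 3530 mid y 0.0236 w 0.0219 ztop 0.054 x 0.4046 0.4246
-0.03 2657 mid y 0.021 w 0.0204 ztop 0.0579 x 0.4246 0.4446
-0.01 1792 mid y 0.0246 w 0.0175 ztop 0.0608 x 0.4446 0.4646
0.01 1174 mid y 0.0204 w 0.0114 ztop 0.0487 x 0.4646 0.4845
0.03 487 mid y 0.0196 w 0.0131 ztop 0.0485 x 0.4846 0.4952
```

Emit:
{"op": "send_rows", "data": {"deltas": "-0.01 0 -0.0003 0 0 0; -0.02 0.0001 -0.0006 0 0 0; -0.03 0.0002 -0.0008 0 0 0; -0.04 0.0002 -0.001 0 0 0; -0.05 0.0003 -0.0012 0 0 0; -0.06 0.0003 -0.0014 0 0 0; -0.07 0.0004 -0.0016 0 0 0; -0.08 0.0004 -0.0018 0 0 0; -0.08 0.0004 -0.0018 0 0 0"}}

```text
t: 20.5
tool_pos: [0.5368, 0.0183, -0.0093]
ee_rot: [-0.006, 0.025, 1.0, 0.0]
ft_force: [-0.1, -0.6, -3.4]
finger_gap: 0.0107
gripper_force: 97.8
```

```bash
python3 wh.py
```

```text
t 20.5 p [ 0.5368  0.0183 -0.0093] gap 0.0107 F [-0.1 -0.6 -3.4]
[[-0.9987, 0.05, -0.0127], [0.05, 0.9987, 0.001], [0.0127, 0.0004, -0.9999]]
-0.07 717 mid y 0.0202 w 0.0206 ztop 0.0543 x 0.4851 0.4868
-0.05 3507 mid y 0.02 w 0.0218 ztop 0.0552 x 0.4868 0.5068
-0.03 2824 mid y 0.0181 w 0.0216 ztop 0.06 x 0.5068 0.5268
-0.01 1645 mid y 0.021 w 0.0174 ztop 0.0612 x 0.5268 0.5468
0.01 670 mid y 0.0172 w 0.0106 ztop 0.0498 x 0.5468 0.5595
```

Emit:
{"op": "send_rows", "data": {"deltas": "0 0 0 0 0 0; 0 0 0 0 0 0; 0 0 0 0 0 0; 0 0 -0.045 0 0 0; 0 0 -0.045 0 0 0; 0.077 0 -0.045 0 0 0; 0.077 0 -0.045 0 0 0; 0.077 0 -0.045 0 0 0", "jaw": 0.035}}

```text
t: 21.55
tool_pos: [0.458, 0.0221, 0.0366]
ee_rot: [-0.008, 0.025, 1.0, 0.0]
ft_force: [0.3, -0.1, 0.3]
finger_gap: 0.035
gripper_force: 0.0
```

Emit:
{"op": "send_rows", "data": {"deltas": "0 0 0 0 0 0; 0 0 0 0 0 0; 0 0 0 0 0 0; 0 0 0.025 0 0 0; 0 0 0.048 0 0 0; 0 0 0.048 0 0 0", "jaw": 0.0}}

```text
t: 22.3
tool_pos: [0.4577, 0.0221, -0.0124]
ee_rot: [-0.009, 0.025, 1.0, 0.0]
ft_force: [0.2, -0.4, -0.6]
finger_gap: -0.0
gripper_force: 0.0
```

```bash
python3 wh.py
```

```text
t 22.3 p [ 0.4577  0.0221 -0.0124] gap -0.0 F [ 0.2 -0.4 -0.6]
[[-0.9986, 0.0495, -0.0173], [0.0495, 0.9988, 0.0005], [0.0173, -0.0003, -0.9999]]
-0.03 854 mid y 0.0221 w 0.0124 ztop 0.0599 x 0.4464 0.4477
-0.01 327 mid y 0.022 w 0.014 ztop 0.0618 x 0.4477 0.4526
0.01 241 mid y 0.0203 w 0.0044 ztop 0.0532 x 0.4704 0.4877
0.03 51 mid y 0.0202 w 0.0049 ztop 0.0535 x 0.4877 0.4899
```

Emit:
{"op": "send_rows", "data": {"deltas": "-0.015 0 -0.004 0 0 0; -0.03 0.0001 -0.005 0 0 0; -0.04 0.0002 -0.005 0 0 0; -0.048 0.0002 -0.005 0 0 0; -0.056 0.0003 -0.005 0 0 0; -0.062 0.0003 -0.006 0 0 0; -0.067 0.0003 -0.006 0 0 0; -0.070 0.0003 -0.006 0 0 0; -0.070 0.0003 -0.006 0 0 0"}}

```text
t: 23.48
tool_pos: [0.5288, 0.019, -0.0063]
ee_rot: [-0.007, 0.025, 1.0, 0.0]
ft_force: [-2.0, 0.2, 1.7]
finger_gap: 0.0003
gripper_force: 1.3
```

```bash
python3 wh.py
```

```text
t 23.48 p [ 0.5288  0.019  -0.0063] gap 0.0003 F [-2.   0.2  1.7]
[[-0.9987, 0.0496, -0.0138], [0.0496, 0.9988, 0.0009], [0.0139, 0.0002, -0.9999]]
-0.03 1023 mid y 0.0191 w 0.0126 ztop 0.0665 x 0.5171 0.5188
-0.01 176 mid y 0.0189 w 0.0146 ztop 0.0685 x 0.5188 0.5235
0.01 52 mid y 0.0173 w 0.0036 ztop 0.0538 x 0.54 0.5553
```

Emit:
{"op": "send_rows", "data": {"deltas": "-0.001 0 0 0 0 0; -0.002 0 0 0 0 0; -0.003 0 0 0 0 0; -0.003 0 0 0 0 0"}}

```text
t: 24.02
tool_pos: [0.5287, 0.0188, -0.0064]
ee_rot: [-0.01, 0.025, 1.0, -0.0]
ft_force: [-7.8, 0.1, 5.7]
finger_gap: 0.0003
gripper_force: 3.6
```

Bolt B is home: the force rises with no further travel, and the underside is within 1 mm of the face. Next is bolt A, on the left.

```bash
python3 -c "
from h import *
go(.4787,.3758,.13,94.5)"
```

```text
t 24.02 p [ 0.5287  0.0188 -0.0064] gap 0.0003 F [-7.8  0.1  5.7]
[[-0.9986, 0.0495, -0.0197], [0.0495, 0.9988, 0.0004], [0.0197, -0.0006, -0.9998]]
ROW 0.0702 0.3540 -0.1352 0.04 -1.13 -7.33 | rows>= 7.0
```

Emit:
{"op": "send_rows", "data": {"deltas": "0.03 0 -0.02 0 -1.1 0; 0.06 0 -0.08 0 -1.1 0; 0.07 0 -0.135 0 -1.1 -2; 0.07 0.06 -0.135 0 -1.1 -7.3; 0.07 0.354 -0.135 0 -1.1 -7.3; 0.07 0.354 -0.135 0 -1.1 -7.3; 0.07 0.354 -0.135 0 -1.1 -7.3; 0.07 0.354 -0.135 0 -1.1 -7.3; 0.07 0.354 -0.135 0 -1.1 -7.3; 0.07 0.354 -0.135 0 -1.1 -7.3", "jaw": 0.04}}

```text
t: 25.28
tool_pos: [0.4808, 0.3823, 0.13]
ee_rot: [0.004, -0.042, 0.999, 0.004]
ft_force: [-0.6, -0.0, -0.5]
finger_gap: 0.0398
gripper_force: 0.0
```

Emit:
{"op": "send_rows", "data": {"deltas": "0 0 0 0 0 0; 0 0 0 0 0 0"}}

```text
t: 25.52
tool_pos: [0.4825, 0.3737, 0.1298]
ee_rot: [0.003, -0.037, 0.999, 0.0]
ft_force: [-0.1, 0.0, -0.0]
finger_gap: 0.0402
gripper_force: 0.0
```

```bash
python3 wb.py .375; python3 hd.py
```

```text
t 25.52 p [0.4825 0.3737 0.1298] gap 0.0402 F [-0.1  0.  -0. ]
[[-0.9972, -0.0746, 0.0063], [-0.0746, 0.9972, 0.0003], [-0.0063, -0.0002, -1.0]]
n 4505 len 0.2274 dir 4.28
0.0 mid [0.3784 0.3702] wid [-0.0108  0.0107] ztop 0.0244
0.03 mid [0.4083 0.3727] wid [-0.0061  0.0065] ztop 0.0183
0.06 mid [0.4382 0.375 ] wid [-0.0061  0.0067] ztop 0.0176
0.09 mid [0.4682 0.377 ] wid [-0.0061  0.0061] ztop 0.0168
0.12 mid [0.4981 0.3794] wid [-0.0062  0.0065] ztop 0.0161
0.15 mid [0.528  0.3817] wid [-0.0062  0.0067] ztop 0.0151
0.18 mid [0.5579 0.3838] wid [-0.0063  0.0064] ztop 0.0147
0.21 mid [0.5878 0.3861] wid [-0.0063  0.0066] ztop 0.0139
t 25.57 p [0.4823 0.3738 0.1299] gap 0.0397 F [-0.2  0.7  0.1]
[[-0.9972, -0.0747, 0.0061], [-0.0747, 0.9972, 0.0004], [-0.0061, -0.0, -1.0]]
357
[0.62060471 0.25341903 0.09914733] [ 0.04837421  0.99882142 -0.00396361] handle val 1.1039682686308572
```

```bash
python3 -c "
from h import *
go(.479,.3779,-.035,94.28)"
```

```text
t 25.62 p [0.4821 0.3741 0.13  ] gap 0.0402 F [ 1.1 -1.2  0.1]
[[-0.9972, -0.0751, 0.006], [-0.0751, 0.9972, 0.0007], [-0.006, 0.0002, -1.0]]
ROW 0.0038 0.0040 0.1649 0.01 0.35 0.03 | rows>= 3.0
```

Emit:
{"op": "send_rows", "data": {"deltas": "0.004 0.004 0.05 0 0.3 0; 0.004 0.004 0.1 0 0.3 0; 0.004 0.004 0.14 0 0.3 0; 0.004 0.004 0.158 0 0.3 0; 0.004 0.004 0.165 0 0.3 0; 0.004 0.004 0.165 0 0.3 0"}}

```text
t: 26.38
tool_pos: [0.4786, 0.3801, -0.0343]
ee_rot: [0.001, -0.039, 0.999, 0.001]
ft_force: [-0.5, 0.2, 0.5]
finger_gap: 0.0399
gripper_force: 0.0
```

Emit:
{"op": "send_rows", "data": {"deltas": "0 0 0 0 0 0; 0 0 0 0 0 0; 0 0 0 0 0 0; 0 0 0 0 0 0; 0 0 0 0 0 0", "jaw": 0.0, "force": 100}}

```text
t: 27.0
tool_pos: [0.4788, 0.3803, -0.0334]
ee_rot: [0.001, -0.039, 0.999, 0.001]
ft_force: [-0.7, -1.3, 6.1]
finger_gap: 0.0098
gripper_force: 98.1
```

Emit:
{"op": "send_rows", "data": {"deltas": "0 0 -0.01 0 0 0; 0 0 -0.04 0 0 0; 0 0 -0.08 0 0 0; 0 0 -0.125 0 0 0; 0 0 -0.125 0 0 0"}}

```text
t: 27.62
tool_pos: [0.4799, 0.3817, 0.0938]
ee_rot: [0.003, -0.039, 0.999, 0.003]
ft_force: [0.6, 1.4, -3.4]
finger_gap: 0.0098
gripper_force: 98.2
```

```bash
python3 wh.py;python3 -c "
from h import *
go(.433,.083,.09,87.45,-1.4)"
```

```text
t 27.62 p [0.4799 0.3817 0.0938] gap 0.0098 F [ 0.6  1.4 -3.4]
[[-0.997, -0.0774, 0.0066], [-0.0774, 0.997, 0.0067], [-0.0071, 0.0062, -1.0]]
-0.13 1113 mid y 0.3717 w 0.022 ztop 0.1504 x 0.3626 0.3699
-0.11 3374 mid y 0.3722 w 0.0212 ztop 0.15 x 0.3699 0.3899
-0.09 2129 mid y 0.3744 w 0.0128 ztop 0.1445 x 0.3899 0.4099
-0.07 2091 mid y 0.376 w 0.0129 ztop 0.1442 x 0.4099 0.4299
-0.05 1920 mid y 0.3776 w 0.0127 ztop 0.1439 x 0.4299 0.4499
-0.03 2785 mid y 0.38 w 0.0212 ztop 0.165 x 0.4499 0.4699
-0.01 1230 mid y 0.3842 w 0.017 ztop 0.1563 x 0.47 0.4899
0.01 953 mid y 0.3828 w 0.0105 ztop 0.1432 x 0.4899 0.5099
0.03 781 mid y 0.3843 w 0.0126 ztop 0.1428 x 0.51 0.5294
t 27.68 p [0.4783 0.38   0.0912] gap 0.0097 F [-0.3  0.1 -3.4]
[[-0.997, -0.0775, 0.0022], [-0.0775, 0.997, 0.0026], [-0.0024, 0.0024, -1.0]]
ROW 0.0682 -0.2926 0.0003 0.23 -1.27 6.99 | rows>= 5.0
```

Emit:
{"op": "send_rows", "data": {"deltas": "0.05 0 0 0 0 0; 0.068 -0.06 0 0 -1.3 3; 0.068 -0.12 0 0 -1.3 7; 0.068 -0.18 0 0 -1.3 7; 0.068 -0.24 0 0 -1.3 7; 0.068 -0.293 0 0 -1.3 7; 0.068 -0.293 0 0 -1.3 7; 0.068 -0.293 0 0 -1.3 7; 0.068 -0.293 0 0 -1.3 7"}}

```text
t: 28.8
tool_pos: [0.4322, 0.0838, 0.089]
ee_rot: [0.011, 0.021, 1.0, 0.001]
ft_force: [-0.3, -0.3, -2.5]
finger_gap: 0.0096
gripper_force: 98.5
```

```bash
python3 wh.py
```

```text
t 28.8 p [0.4322 0.0838 0.089 ] gap 0.0096 F [-0.3 -0.3 -2.5]
[[-0.9989, 0.0413, 0.0215], [0.0414, 0.9991, 0.0019], [-0.0214, 0.0028, -0.9998]]
-0.13 1321 mid y 0.0876 w 0.0219 ztop 0.1441 x 0.3142 0.3222
-0.11 3247 mid y 0.0874 w 0.0211 ztop 0.1438 x 0.3222 0.3421
-0.09 2131 mid y 0.0865 w 0.0127 ztop 0.1387 x 0.3422 0.3622
-0.07 2082 mid y 0.0856 w 0.0127 ztop 0.1387 x 0.3622 0.3822
-0.05 1902 mid y 0.0848 w 0.0127 ztop 0.1387 x 0.3822 0.4022
-0.03 2784 mid y 0.0837 w 0.0212 ztop 0.1605 x 0.4022 0.4222
-0.01 1184 mid y 0.0845 w 0.0124 ztop 0.1433 x 0.4222 0.4422
0.01 940 mid y 0.0825 w 0.0102 ztop 0.1388 x 0.4422 0.4621
0.03 762 mid y 0.0819 w 0.0128 ztop 0.1386 x 0.4622 0.4818
```

Emit:
{"op": "send_rows", "data": {"deltas": "0.001 0 0.04 0 0 0.3; 0.002 0 0.075 0 0 0.3; 0.002 0 0.088 0 0 0.3; 0.002 0 0.088 0 0 0.3; 0.002 0 0.088 0 0 0.3"}}

```text
t: 29.48
tool_pos: [0.4337, 0.0829, 0.0024]
ee_rot: [0.012, 0.025, 1.0, 0.001]
ft_force: [0.2, 0.0, -2.9]
finger_gap: 0.0098
gripper_force: 98.6
```

```bash
python3 wh.py
```

```text
t 29.48 p [0.4337 0.0829 0.0024] gap 0.0098 F [ 0.2  0.  -2.9]
[[-0.9985, 0.0492, 0.0249], [0.0492, 0.9988, 0.0018], [-0.0248, 0.003, -0.9997]]
-0.13 1381 mid y 0.0875 w 0.022 ztop 0.0571 x 0.3152 0.3237
-0.11 3250 mid y 0.0873 w 0.0211 ztop 0.0568 x 0.3237 0.3437
-0.09 2153 mid y 0.0861 w 0.0128 ztop 0.0517 x 0.3437 0.3637
-0.07 2082 mid y 0.0851 w 0.0127 ztop 0.0518 x 0.3637 0.3837
-0.05 1910 mid y 0.0842 w 0.0126 ztop 0.0519 x 0.3837 0.4037
-0.03 2813 mid y 0.0829 w 0.0212 ztop 0.0739 x 0.4037 0.4237
-0.01 1187 mid y 0.0835 w 0.0123 ztop 0.0566 x 0.4237 0.4437
0.01 945 mid y 0.0814 w 0.0103 ztop 0.0522 x 0.4437 0.4637
0.03 737 mid y 0.0806 w 0.0126 ztop 0.0521 x 0.4637 0.4811
```

Emit:
{"op": "send_rows", "data": {"deltas": "-0.005 0 0.0015 0 0 0; -0.01 0 0.0018 0 0 0; -0.015 0 0.0019 0 0 0; -0.02 0 0.002 0 0 0; -0.025 0 0.0021 0 0 0; -0.03 0.0001 0.0022 0 0 0; -0.03 0.0001 0.0022 0 0 0"}}

```text
t: 30.4
tool_pos: [0.4633, 0.0809, -0.0]
ee_rot: [0.012, 0.025, 1.0, 0.001]
ft_force: [0.8, 0.6, -2.2]
finger_gap: 0.0098
gripper_force: 98.6
```

Emit:
{"op": "send_rows", "data": {"deltas": "-0.01 0 0.0003 0 0 0; -0.02 0 0.0005 0 0 0; -0.03 0.0001 0.0008 0 0 0; -0.04 0.0001 0.001 0 0 0; -0.05 0.0002 0.0013 0 0 0; -0.06 0.0002 0.0015 0 0 0; -0.07 0.0003 0.0018 0 0 0; -0.07 0.0003 0.0018 0 0 0"}}

```text
t: 31.4
tool_pos: [0.5338, 0.0777, -0.0002]
ee_rot: [0.012, 0.025, 1.0, 0.001]
ft_force: [-0.6, 0.9, -2.8]
finger_gap: 0.0097
gripper_force: 98.6
```

```bash
python3 wh.py
```

```text
t 31.4 p [ 5.338e-01  7.770e-02 -2.000e-04] gap 0.0097 F [-0.6  0.9 -2.8]
[[-0.9985, 0.0502, 0.0238], [0.0502, 0.9987, 0.0014], [-0.0237, 0.0026, -0.9997]]
-0.13 1354 mid y 0.0825 w 0.0219 ztop 0.0545 x 0.4154 0.4238
-0.11 3257 mid y 0.0822 w 0.021 ztop 0.0542 x 0.4238 0.4438
-0.09 2134 mid y 0.0811 w 0.0127 ztop 0.0491 x 0.4438 0.4638
-0.07 2088 mid y 0.08 w 0.0128 ztop 0.0492 x 0.4638 0.4838
-0.05 1896 mid y 0.079 w 0.0127 ztop 0.0492 x 0.4838 0.5038
-0.03 2826 mid y 0.0777 w 0.0212 ztop 0.0712 x 0.5038 0.5238
-0.01 1214 mid y 0.0809 w 0.0176 ztop 0.0588 x 0.5238 0.5438
0.01 817 mid y 0.0763 w 0.0101 ztop 0.0496 x 0.5438 0.5622
```

Emit:
{"op": "send_rows", "data": {"deltas": "0 0 0 0 0 0; 0 0 0 0 0 0; 0 0 0 0 0 0; 0.03 0 0 0 0 0; 0.06 0 0.005 0 0 0; 0.065 0 0.0135 0 0 0; 0.065 0 0.0135 0 0 0", "jaw": 0.035}}

```text
t: 32.33
tool_pos: [0.4687, 0.0811, -0.0156]
ee_rot: [0.011, 0.025, 1.0, 0.001]
ft_force: [0.3, 0.1, -0.4]
finger_gap: 0.0349
gripper_force: 0.0
```

Emit:
{"op": "send_rows", "data": {"deltas": "0 0 0 0 0 0; 0 0 0 0 0 0; 0 0 0 0 0 0; 0 0 0 0 0 0; 0 0 0 0 0 0; 0 0 -0.003 0 1.1 0; 0 0 -0.0055 0 2.2 0; 0 0 -0.0055 0 2.2 0", "jaw": 0.0}}

```text
t: 33.33
tool_pos: [0.4667, 0.0808, -0.0102]
ee_rot: [-0.009, 0.025, 1.0, 0.001]
ft_force: [-0.5, 0.2, -2.3]
finger_gap: 0.0109
gripper_force: 97.6
```

```bash
python3 wh.py
```

```text
t 33.33 p [ 0.4667  0.0808 -0.0102] gap 0.0109 F [-0.5  0.2 -2.3]
[[-0.9986, 0.0497, -0.0181], [0.0497, 0.9988, 0.0028], [0.0183, 0.0019, -0.9998]]
-0.07 1144 mid y 0.0828 w 0.0212 ztop 0.0545 x 0.4127 0.4167
-0.05 3310 mid y 0.0827 w 0.0216 ztop 0.0547 x 0.4167 0.4367
-0.03 2594 mid y 0.0795 w 0.0196 ztop 0.0572 x 0.4368 0.4567
-0.01 1887 mid y 0.0835 w 0.0176 ztop 0.0611 x 0.4567 0.4767
0.01 1190 mid y 0.0793 w 0.0114 ztop 0.0492 x 0.4767 0.4967
0.03 470 mid y 0.0787 w 0.013 ztop 0.0488 x 0.4967 0.5066
```

Good grip, level, axis z about 0.042. Pushing on to x ≈ 0.537.

Emit:
{"op": "send_rows", "data": {"deltas": "-0.01 0 -0.0003 0 0 0; -0.02 0.0001 -0.0006 0 0 0; -0.03 0.0002 -0.0008 0 0 0; -0.04 0.0002 -0.001 0 0 0; -0.05 0.0003 -0.0012 0 0 0; -0.06 0.0003 -0.0014 0 0 0; -0.07 0.0004 -0.0016 0 0 0; -0.07 0.0004 -0.0016 0 0 0"}}

```text
t: 34.38
tool_pos: [0.5391, 0.0778, -0.0092]
ee_rot: [-0.007, 0.025, 1.0, 0.001]
ft_force: [-1.0, -0.1, -3.7]
finger_gap: 0.0103
gripper_force: 97.7
```

```bash
python3 wh.py
```

```text
t 34.38 p [ 0.5391  0.0778 -0.0092] gap 0.0103 F [-1.  -0.1 -3.7]
[[-0.9986, 0.0502, -0.0143], [0.0502, 0.9987, 0.0033], [0.0145, 0.0025, -0.9999]]
-0.07 1212 mid y 0.0799 w 0.0212 ztop 0.0558 x 0.4849 0.4891
-0.05 3297 mid y 0.0798 w 0.0216 ztop 0.0559 x 0.4891 0.5091
-0.03 2714 mid y 0.0771 w 0.0208 ztop 0.0593 x 0.5092 0.5291
-0.01 1771 mid y 0.0806 w 0.0175 ztop 0.0611 x 0.5291 0.5491
0.01 665 mid y 0.0766 w 0.0108 ztop 0.0502 x 0.5491 0.5618
```

Emit:
{"op": "send_rows", "data": {"deltas": "0 0 0 0 0 0; 0 0 0 0 0 0; 0 0 0 0 0 0; 0 0 -0.045 0 0 0; 0 0 -0.045 0 0 0; 0.079 0 -0.045 0 0 0; 0.079 0 -0.045 0 0 0; 0.079 0 -0.045 0 0 0", "jaw": 0.035}}

```text
t: 35.42
tool_pos: [0.4583, 0.0817, 0.0369]
ee_rot: [-0.009, 0.024, 1.0, 0.001]
ft_force: [-0.4, 0.4, 0.4]
finger_gap: 0.0349
gripper_force: 0.0
```

Emit:
{"op": "send_rows", "data": {"deltas": "0 0 0 0 0 0; 0 0 0 0 0 0; 0 0 0 0 0 0; 0 0 0.025 0 0 0; 0 0 0.042 0 0 0; 0 0 0.042 0 0 0", "jaw": 0.0}}

```text
t: 36.17
tool_pos: [0.4584, 0.0816, -0.0059]
ee_rot: [-0.009, 0.025, 1.0, 0.001]
ft_force: [-0.1, -0.4, -0.1]
finger_gap: -0.0003
gripper_force: 0.0
```

Emit:
{"op": "send_rows", "data": {"deltas": "-0.015 0 0 0 0 0; -0.03 0.0001 0 0 0 0; -0.04 0.0002 0 0 0 0; -0.05 0.0002 -0.001 0 0 0; -0.058 0.0003 -0.001 0 0 0; -0.065 0.0003 -0.001 0 0 0; -0.070 0.0003 -0.001 0 0 0; -0.073 0.0003 -0.001 0 0 0; -0.076 0.0003 -0.001 0 0 0; -0.076 0.0003 -0.001 0 0 0"}}

```text
t: 37.42
tool_pos: [0.5312, 0.0784, -0.0055]
ee_rot: [-0.012, 0.024, 1.0, 0.001]
ft_force: [-8.4, -0.0, 5.9]
finger_gap: 0.0001
gripper_force: 4.3
```

Bolt A is home: it stopped at 0.5312 against 0.5314 predicted. Next is bolt C.

```bash
python3 -c "
from h import *
go(.471,-.2608,.13,92.8)"
```

```text
t 37.42 p [ 0.5312  0.0784 -0.0055] gap 0.0001 F [-8.4 -0.   5.9]
[[-0.9985, 0.049, -0.0231], [0.0489, 0.9988, 0.002], [0.0232, 0.0008, -0.9997]]
ROW 0.0466 -0.3416 -0.1347 0.11 -1.32 -5.61 | rows>= 6.0
```

Emit:
{"op": "send_rows", "data": {"deltas": "0.03 0 -0.02 0 -1.3 0; 0.047 0 -0.08 0 -1.3 0; 0.047 0 -0.135 0 -1.3 0; 0.047 -0.06 -0.135 0 -1.3 -5.6; 0.047 -0.34 -0.135 0 -1.3 -5.6; 0.047 -0.34 -0.135 0 -1.3 -5.6; 0.047 -0.34 -0.135 0 -1.3 -5.6; 0.047 -0.34 -0.135 0 -1.3 -5.6; 0.047 -0.34 -0.135 0 -1.3 -5.6; 0.047 -0.34 -0.135 0 -1.3 -5.6", "jaw": 0.04}}

```text
t: 38.67
tool_pos: [0.4737, -0.2642, 0.1298]
ee_rot: [0.005, -0.02, 1.0, -0.0]
ft_force: [-0.0, 0.6, 0.7]
finger_gap: 0.0401
gripper_force: 0.0
```

Emit:
{"op": "send_rows", "data": {"deltas": "0 0 0 0 0 0; 0 0 0 0 0 0; 0 0 0 0 0 0"}}

```text
t: 39.05
tool_pos: [0.4738, -0.258, 0.13]
ee_rot: [0.004, -0.025, 1.0, 0.001]
ft_force: [0.9, -0.2, -0.1]
finger_gap: 0.04
gripper_force: 0.0
```

```bash
python3 wb.py -.262; python3 -c "
from h import *
go(.471,-.2608,-.035,92.8)"
```

```text
t 39.05 p [ 0.4738 -0.258   0.13  ] gap 0.04 F [ 0.9 -0.2 -0.1]
[[-0.9987, -0.0505, 0.0075], [-0.0505, 0.9987, 0.0032], [-0.0076, 0.0028, -1.0]]
n 4565 len 0.228 dir 2.87
0.0 mid [ 0.3718 -0.2673] wid [-0.0108  0.0112] ztop 0.0245
0.03 mid [ 0.4018 -0.2663] wid [-0.0066  0.006 ] ztop 0.0183
0.06 mid [ 0.4317 -0.2645] wid [-0.0067  0.0069] ztop 0.0174
0.09 mid [ 0.4617 -0.263 ] wid [-0.0062  0.0063] ztop 0.0168
0.12 mid [ 0.4917 -0.2616] wid [-0.0064  0.0062] ztop 0.0159
0.15 mid [ 0.5216 -0.2602] wid [-0.0067  0.0063] ztop 0.0152
0.18 mid [ 0.5516 -0.2584] wid [-0.0063  0.0064] ztop 0.0147
0.21 mid [ 0.5816 -0.257 ] wid [-0.0064  0.0064] ztop 0.0141
t 39.1 p [ 0.4737 -0.2583  0.1299] gap 0.04 F [ 0.8  0.6 -0.4]
[[-0.9987, -0.05, 0.0073], [-0.0499, 0.9987, 0.0031], [-0.0075, 0.0027, -1.0]]
ROW 0.0041 -0.0028 0.1649 0.16 0.43 0.06 | rows>= 3.0
```

Emit:
{"op": "send_rows", "data": {"deltas": "0.002 -0.0044 0.05 0.1 0.4 0; 0.002 -0.0044 0.1 0.1 0.4 0; 0.002 -0.0044 0.14 0.1 0.4 0; 0.002 -0.0044 0.158 0.1 0.4 0; 0.002 -0.0044 0.166 0.1 0.4 0; 0.002 -0.0044 0.166 0.1 0.4 0"}}

```text
t: 39.85
tool_pos: [0.473, -0.2631, -0.0362]
ee_rot: [0.0, -0.024, 1.0, 0.0]
ft_force: [-0.0, 0.1, 0.5]
finger_gap: 0.0401
gripper_force: 0.0
```

Emit:
{"op": "send_rows", "data": {"deltas": "0 0 0 0 0 0; 0 0 0 0 0 0; 0 0 0 0 0 0; 0 0 0 0 0 0; 0 0 0 0 0 0", "jaw": 0.0}}

```text
t: 40.48
tool_pos: [0.4735, -0.2637, -0.0349]
ee_rot: [0.001, -0.024, 1.0, -0.0]
ft_force: [-0.4, 0.5, 6.1]
finger_gap: 0.0097
gripper_force: 98.1
```

Emit:
{"op": "send_rows", "data": {"deltas": "0 0 -0.01 0 0 0; 0 0 -0.04 0 0 0; 0 0 -0.08 0 0 0; 0 0 -0.125 0 0 0; 0 0 -0.125 0 0 0"}}

```text
t: 41.1
tool_pos: [0.4751, -0.2646, 0.0923]
ee_rot: [0.004, -0.024, 1.0, -0.001]
ft_force: [0.4, -0.5, -3.6]
finger_gap: 0.0098
gripper_force: 98.2
```

```bash
python3 wh.py;python3 -c "
from h import *
go(.4285,-.037,.09,87.45,-1.4)"
```

```text
t 41.1 p [ 0.4751 -0.2646  0.0923] gap 0.0098 F [ 0.4 -0.5 -3.6]
[[-0.9988, -0.0479, 0.0074], [-0.0479, 0.9988, -0.0028], [-0.0073, -0.0031, -1.0]]
-0.13 1320 mid y -0.2697 w 0.022 ztop 0.1503 x 0.357 0.3651
-0.11 3364 mid y -0.2694 w 0.0211 ztop 0.1499 x 0.3651 0.3851
-0.09 2187 mid y -0.2683 w 0.0128 ztop 0.1444 x 0.3851 0.4051
-0.07 2145 mid y -0.2675 w 0.0128 ztop 0.1441 x 0.4051 0.4251
-0.05 1954 mid y -0.2665 w 0.0127 ztop 0.1439 x 0.4251 0.4451
-0.03 2818 mid y -0.2654 w 0.0214 ztop 0.1635 x 0.4451 0.465
-0.01 1248 mid y -0.2647 w 0.0106 ztop 0.1532 x 0.4651 0.4851
0.01 976 mid y -0.2637 w 0.0104 ztop 0.1431 x 0.4851 0.5051
0.03 744 mid y -0.2631 w 0.0127 ztop 0.1427 x 0.5051 0.523
t 41.15 p [ 0.4731 -0.2639  0.0901] gap 0.0099 F [-1.4 -0.5 -3.9]
[[-0.9989, -0.0478, 0.0026], [-0.0478, 0.9989, -0.0006], [-0.0025, -0.0007, -1.0]]
ROW 0.0337 0.2288 -0.0001 0.03 -1.25 5.29 | rows>= 4.0
```

Emit:
{"op": "send_rows", "data": {"deltas": "0.033 0 0 0 0 0; 0.034 0.06 0 0 -1.25 3; 0.034 0.12 0 0 -1.25 5.3; 0.034 0.18 0 0 -1.25 5.3; 0.034 0.229 0 0 -1.25 5.3; 0.034 0.229 0 0 -1.25 5.3; 0.034 0.229 0 0 -1.25 5.3; 0.034 0.229 0 0 -1.25 5.3"}}

```text
t: 42.15
tool_pos: [0.4271, -0.0379, 0.0884]
ee_rot: [0.01, 0.024, 1.0, 0.0]
ft_force: [0.8, -0.1, -3.0]
finger_gap: 0.0101
gripper_force: 98.4
```

```bash
python3 wh.py
```

```text
t 42.15 p [ 0.4271 -0.0379  0.0884] gap 0.0101 F [ 0.8 -0.1 -3. ]
[[-0.9987, 0.0474, 0.0203], [0.0475, 0.9989, 0.0003], [-0.0202, 0.0012, -0.9998]]
-0.13 1435 mid y -0.033 w 0.0217 ztop 0.145 x 0.3087 0.3171
-0.11 3291 mid y -0.0331 w 0.021 ztop 0.1446 x 0.3171 0.3371
-0.09 2187 mid y -0.0344 w 0.0127 ztop 0.1395 x 0.3371 0.3571
-0.07 2139 mid y -0.0353 w 0.0128 ztop 0.1394 x 0.3571 0.3771
-0.05 1950 mid y -0.0364 w 0.0128 ztop 0.1394 x 0.3771 0.3971
-0.03 2825 mid y -0.0378 w 0.0214 ztop 0.1598 x 0.3971 0.4171
-0.01 1230 mid y -0.0384 w 0.0103 ztop 0.1499 x 0.4171 0.4371
0.01 968 mid y -0.0393 w 0.0105 ztop 0.1394 x 0.4371 0.4571
0.03 717 mid y -0.0403 w 0.013 ztop 0.1393 x 0.4571 0.4752
```

Emit:
{"op": "send_rows", "data": {"deltas": "0.001 0.0017 0.04 0 0 -0.2; 0.002 0.0017 0.076 0 0 -0.2; 0.002 0.0017 0.089 0 0 -0.2; 0.002 0.0017 0.089 0 0 -0.2; 0.002 0.0017 0.089 0 0 -0.2"}}

```text
t: 42.82
tool_pos: [0.4287, -0.0348, 0.0009]
ee_rot: [0.012, 0.021, 1.0, 0.001]
ft_force: [0.6, -0.2, -3.2]
finger_gap: 0.0098
gripper_force: 98.4
```

```bash
python3 wh.py
```

```text
t 42.83 p [ 0.4287 -0.0348  0.0009] gap 0.0098 F [ 0.6 -0.2 -3.2]
[[-0.9988, 0.0416, 0.0241], [0.0417, 0.9991, 0.0009], [-0.0241, 0.0019, -0.9997]]
-0.13 1503 mid y -0.0303 w 0.0221 ztop 0.057 x 0.3101 0.3187
-0.11 3283 mid y -0.0305 w 0.021 ztop 0.0567 x 0.3187 0.3387
-0.09 2180 mid y -0.0317 w 0.0127 ztop 0.0517 x 0.3387 0.3587
-0.07 2132 mid y -0.0325 w 0.0128 ztop 0.0517 x 0.3587 0.3787
-0.05 1967 mid y -0.0334 w 0.0128 ztop 0.0518 x 0.3787 0.3987
-0.03 2827 mid y -0.0348 w 0.0213 ztop 0.0723 x 0.3987 0.4187
-0.01 1243 mid y -0.0352 w 0.0103 ztop 0.063 x 0.4187 0.4387
0.01 970 mid y -0.036 w 0.0105 ztop 0.052 x 0.4387 0.4587
0.03 709 mid y -0.0369 w 0.013 ztop 0.0519 x 0.4588 0.4758
```

Emit:
{"op": "send_rows", "data": {"deltas": "0 -0.0015 0.001 0 0 0; -0.008 -0.0015 0.0016 0 0 0; -0.013 -0.0016 0.0018 0 0 0; -0.018 -0.0016 0.0019 0 0 0; -0.025 -0.0016 0.002 0 0 0; -0.03 -0.0016 0.0022 0 0 0; -0.03 -0.0016 0.0022 0 0 0"}}

```text
t: 43.75
tool_pos: [0.4583, -0.0373, -0.0016]
ee_rot: [0.011, 0.021, 1.0, 0.001]
ft_force: [-0.3, 0.1, -3.4]
finger_gap: 0.0099
gripper_force: 98.4
```

Emit:
{"op": "send_rows", "data": {"deltas": "-0.01 0 0.0003 0 0 0; -0.02 -0.0001 0.0005 0 0 0; -0.03 -0.0001 0.0008 0 0 0; -0.04 -0.0001 0.001 0 0 0; -0.05 -0.0002 0.0012 0 0 0; -0.06 -0.0002 0.0014 0 0 0; -0.07 -0.0002 0.0016 0 0 0; -0.07 -0.0002 0.0016 0 0 0"}}

```text
t: 44.75
tool_pos: [0.5288, -0.0404, -0.0016]
ee_rot: [0.012, 0.021, 1.0, 0.001]
ft_force: [-1.0, 1.4, -2.9]
finger_gap: 0.01
gripper_force: 98.4
```

```bash
python3 wh.py
```

```text
t 44.75 p [ 0.5288 -0.0404 -0.0016] gap 0.01 F [-1.   1.4 -2.9]
[[-0.9989, 0.0412, 0.0232], [0.0412, 0.9992, 0.0011], [-0.0231, 0.002, -0.9997]]
-0.13 1479 mid y -0.0362 w 0.0219 ztop 0.0546 x 0.4103 0.4188
-0.11 3271 mid y -0.0362 w 0.0209 ztop 0.0542 x 0.4188 0.4388
-0.09 2182 mid y -0.0374 w 0.0127 ztop 0.0493 x 0.4388 0.4588
-0.07 2127 mid y -0.0381 w 0.0128 ztop 0.0492 x 0.4588 0.4788
-0.05 1958 mid y -0.0391 w 0.0128 ztop 0.0492 x 0.4788 0.4988
-0.03 2828 mid y -0.0403 w 0.0213 ztop 0.0699 x 0.4988 0.5188
-0.01 1256 mid y -0.0398 w 0.0123 ztop 0.0596 x 0.5188 0.5388
0.01 817 mid y -0.0416 w 0.0103 ztop 0.0495 x 0.5388 0.5568
```

Emit:
{"op": "send_rows", "data": {"deltas": "0 0 0 0 0 0; 0 0 0 0 0 0; 0 0 0 0 0 0; 0.03 0 0 0 0 0; 0.06 0 0.005 0 0 0; 0.065 0 0.0125 0 0 0; 0.065 0 0.0125 0 0 0", "jaw": 0.035}}

```text
t: 45.68
tool_pos: [0.4637, -0.0376, -0.0158]
ee_rot: [0.011, 0.02, 1.0, 0.001]
ft_force: [0.8, -0.9, 0.3]
finger_gap: 0.0348
gripper_force: 0.0
```

Emit:
{"op": "send_rows", "data": {"deltas": "0 0 0 0 0 0; 0 0 0 0 0 0; 0 0 0 0 0 0; 0 0 0 0 0 0; 0 0 0 0 0 0; 0 0 -0.003 0 1.1 0; 0 0 -0.0055 0 2.2 0; 0 0 -0.0055 0 2.2 0", "jaw": 0.0}}

```text
t: 46.68
tool_pos: [0.4615, -0.0378, -0.0105]
ee_rot: [-0.01, 0.021, 1.0, 0.001]
ft_force: [0.4, -0.3, -2.3]
finger_gap: 0.0107
gripper_force: 97.6
```

```bash
python3 wh.py
```

```text
t 46.67 p [ 0.4615 -0.0378 -0.0105] gap 0.0107 F [ 0.4 -0.3 -2.3]
[[-0.999, 0.0411, -0.0191], [0.0411, 0.9992, 0.0025], [0.0192, 0.0017, -0.9998]]
-0.07 1258 mid y -0.0361 w 0.0212 ztop 0.0547 x 0.4069 0.4115
-0.05 3282 mid y -0.0364 w 0.0215 ztop 0.0548 x 0.4115 0.4315
-0.03 2616 mid y -0.0388 w 0.0202 ztop 0.0564 x 0.4315 0.4515
-0.01 1880 mid y -0.0361 w 0.0194 ztop 0.0609 x 0.4515 0.4715
0.01 1187 mid y -0.039 w 0.0113 ztop 0.0493 x 0.4715 0.4914
0.03 461 mid y -0.0397 w 0.0131 ztop 0.049 x 0.4915 0.5015
```

Emit:
{"op": "send_rows", "data": {"deltas": "-0.01 0 -0.0003 0 0 0; -0.02 -0.0001 -0.0006 0 0 0; -0.03 -0.0001 -0.0008 0 0 0; -0.04 -0.0001 -0.001 0 0 0; -0.05 -0.0002 -0.0012 0 0 0; -0.06 -0.0002 -0.0014 0 0 0; -0.07 -0.0002 -0.0016 0 0 0; -0.073 -0.0002 -0.0016 0 0 0; -0.073 -0.0002 -0.0016 0 0 0"}}

```text
t: 47.85
tool_pos: [0.5359, -0.0409, -0.0098]
ee_rot: [-0.008, 0.02, 1.0, 0.001]
ft_force: [-0.2, -0.4, -2.6]
finger_gap: 0.011
gripper_force: 97.6
```

```bash
python3 wh.py
```

```text
t 47.85 p [ 0.5359 -0.0409 -0.0098] gap 0.011 F [-0.2 -0.4 -2.6]
[[-0.999, 0.041, -0.0164], [0.0409, 0.9992, 0.0026], [0.0165, 0.0019, -0.9999]]
-0.07 1330 mid y -0.0393 w 0.0212 ztop 0.0557 x 0.4812 0.4859
-0.05 3267 mid y -0.0395 w 0.0215 ztop 0.0557 x 0.4859 0.5059
-0.03 2727 mid y -0.0416 w 0.0212 ztop 0.0583 x 0.5059 0.5259
-0.01 1803 mid y -0.0382 w 0.0175 ztop 0.0607 x 0.5259 0.5459
0.01 555 mid y -0.0419 w 0.0105 ztop 0.0501 x 0.5459 0.5559
```

Emit:
{"op": "send_rows", "data": {"deltas": "0 0 0 0 0 0; 0 0 0 0 0 0; 0 0 0 0 0 0; 0 0 -0.045 0 0 0; 0 0 -0.045 0 0 0; 0.08 0 -0.045 0 0 0; 0.08 0 -0.045 0 0 0; 0.08 0 -0.045 0 0 0", "jaw": 0.035}}

```text
t: 48.9
tool_pos: [0.455, -0.0378, 0.0365]
ee_rot: [-0.009, 0.02, 1.0, 0.001]
ft_force: [0.4, -0.4, -0.2]
finger_gap: 0.0346
gripper_force: 0.0
```

Emit:
{"op": "send_rows", "data": {"deltas": "0 0 0 0 0 0; 0 0 0 0 0 0; 0 0 0 0 0 0; 0 0 0.025 0 0 0; 0 0 0.042 0 0 0; 0 0 0.042 0 0 0", "jaw": 0.0}}

```text
t: 49.65
tool_pos: [0.4553, -0.0375, -0.0063]
ee_rot: [-0.009, 0.02, 1.0, 0.001]
ft_force: [-0.0, 0.7, -0.3]
finger_gap: -0.0001
gripper_force: 0.0
```

Emit:
{"op": "send_rows", "data": {"deltas": "-0.015 0 0 0 0 0; -0.03 0 0 0 0 0; -0.04 0 0 0 0 0; -0.05 0 -0.001 0 0 0; -0.058 0 -0.001 0 0 0; -0.065 0 -0.001 0 0 0; -0.070 0 -0.001 0 0 0; -0.073 0 -0.001 0 0 0; -0.075 0 -0.001 0 0 0; -0.075 0 -0.001 0 0 0"}}

```text
t: 50.9
tool_pos: [0.5257, -0.0406, -0.006]
ee_rot: [-0.013, 0.02, 1.0, 0.001]
ft_force: [-9.7, 1.1, 6.6]
finger_gap: -0.0002
gripper_force: 4.9
```

Bolt C is home too. Next is bolt D.

```bash
python3 -c "
from h import *
go(.487,-.3835,.13,85.8)"
```

```text
t 50.9 p [ 0.5257 -0.0406 -0.006 ] gap -0.0002 F [-9.7  1.1  6.6]
[[-0.9988, 0.0408, -0.0268], [0.0408, 0.9992, 0.002], [0.0268, 0.0009, -0.9996]]
ROW 0.0283 -0.3441 -0.1356 0.03 -1.54 1.86 | rows>= 6.0
```

Emit:
{"op": "send_rows", "data": {"deltas": "0.03 0 -0.02 0 -1.5 0; 0.03 0 -0.08 0 -1.5 0; 0.028 0 -0.135 0 -1.5 0; 0.028 -0.06 -0.135 0 -1.5 1.8; 0.028 -0.344 -0.135 0 -1.5 1.8; 0.028 -0.344 -0.135 0 -1.5 1.8; 0.028 -0.344 -0.135 0 -1.5 1.8; 0.028 -0.344 -0.135 0 -1.5 1.8; 0.028 -0.344 -0.135 0 -1.5 1.8; 0.028 -0.344 -0.135 0 -1.5 1.8", "jaw": 0.04}}

```text
t: 52.15
tool_pos: [0.4906, -0.3893, 0.129]
ee_rot: [0.006, 0.04, 0.999, -0.001]
ft_force: [0.2, -0.0, -0.2]
finger_gap: 0.0399
gripper_force: 0.0
```

Emit:
{"op": "send_rows", "data": {"deltas": "0 0 0 0 0 0; 0 0 0 0 0 0; 0 0 0 0 0 0"}}

```text
t: 52.52
tool_pos: [0.4918, -0.3823, 0.1295]
ee_rot: [0.005, 0.035, 0.999, 0.001]
ft_force: [0.6, -0.1, 0.5]
finger_gap: 0.0404
gripper_force: 0.0
```

```bash
python3 wb.py -.382; python3 -c "
from h import *
go(.487,-.3835,-.035,85.8)"
```

```text
t 52.52 p [ 0.4918 -0.3823  0.1295] gap 0.0404 F [ 0.6 -0.1  0.5]
[[-0.9975, 0.0701, 0.0104], [0.0701, 0.9975, 0.0012], [-0.0103, 0.0019, -0.9999]]
n 4606 len 0.2293 dir -3.95
0.0 mid [ 0.3872 -0.3795] wid [-0.0106  0.0106] ztop 0.0245
0.03 mid [ 0.4171 -0.3818] wid [-0.0065  0.0061] ztop 0.0182
0.06 mid [ 0.447  -0.3836] wid [-0.0067  0.0069] ztop 0.0175
0.09 mid [ 0.477  -0.3854] wid [-0.0062  0.0069] ztop 0.0167
0.12 mid [ 0.5069 -0.3876] wid [-0.0065  0.0069] ztop 0.016
0.15 mid [ 0.5368 -0.3902] wid [-0.0068  0.0062] ztop 0.0151
0.18 mid [ 0.5667 -0.392 ] wid [-0.0064  0.0062] ztop 0.0148
0.21 mid [ 0.5967 -0.3942] wid [-0.0066  0.0062] ztop 0.0141
t 52.58 p [ 0.4917 -0.3826  0.1295] gap 0.0401 F [ 0.3 -0.3 -0.1]
[[-0.9975, 0.0705, 0.0102], [0.0705, 0.9975, 0.001], [-0.0101, 0.0017, -0.9999]]
ROW 0.0062 -0.0015 0.1644 0.10 0.58 0.16 | rows>= 3.0
```

Emit:
{"op": "send_rows", "data": {"deltas": "0.005 -0.0045 0.05 0.1 0.6 0; 0.005 -0.0045 0.1 0.1 0.6 0; 0.005 -0.0045 0.14 0.1 0.6 0; 0.005 -0.0045 0.158 0.1 0.6 0; 0.005 -0.0045 0.165 0.1 0.6 0; 0.005 -0.0045 0.165 0.1 0.6 0"}}

```text
t: 53.32
tool_pos: [0.4882, -0.388, -0.0349]
ee_rot: [0.0, 0.036, 0.999, -0.0]
ft_force: [0.2, 0.9, -0.3]
finger_gap: 0.0403
gripper_force: 0.0
```

Emit:
{"op": "send_rows", "data": {"deltas": "0 0 0 0 0 0; 0 0 0 0 0 0; 0 0 0 0 0 0; 0 0 0 0 0 0; 0 0 0 0 0 0", "jaw": 0.0}}

```text
t: 53.95
tool_pos: [0.4884, -0.3881, -0.034]
ee_rot: [0.001, 0.037, 0.999, -0.001]
ft_force: [-0.7, 0.2, 6.6]
finger_gap: 0.0099
gripper_force: 98.1
```

Emit:
{"op": "send_rows", "data": {"deltas": "0 0 -0.01 0 0 0; 0 0 -0.04 0 0 0; 0 0 -0.08 0 0 0; 0 0 -0.125 0 0 0; 0 0 -0.125 0 0 0"}}

```text
t: 54.58
tool_pos: [0.4899, -0.3893, 0.0933]
ee_rot: [0.003, 0.036, 0.999, -0.002]
ft_force: [0.1, -0.1, -3.2]
finger_gap: 0.0098
gripper_force: 98.2
```

```bash
python3 wh.py;python3 -c "
from h import *
go(.426,-.097,.09,87.45,-1.4)"
```

```text
t 54.58 p [ 0.4899 -0.3893  0.0933] gap 0.0098 F [ 0.1 -0.1 -3.2]
[[-0.9974, 0.0724, 0.0063], [0.0724, 0.9974, -0.0052], [-0.0067, -0.0047, -1.0]]
-0.13 1126 mid y -0.3807 w 0.022 ztop 0.1504 x 0.373 0.3799
-0.11 3382 mid y -0.3811 w 0.0213 ztop 0.1501 x 0.3799 0.3999
-0.09 2152 mid y -0.3831 w 0.0129 ztop 0.1445 x 0.3999 0.4199
-0.07 2119 mid y -0.3848 w 0.0129 ztop 0.1442 x 0.4199 0.4399
-0.05 1943 mid y -0.3862 w 0.0128 ztop 0.1439 x 0.4399 0.4599
-0.03 2800 mid y -0.3886 w 0.0213 ztop 0.1644 x 0.4599 0.4799
-0.01 1235 mid y -0.3882 w 0.0128 ztop 0.1557 x 0.4799 0.4999
0.01 965 mid y -0.3909 w 0.0106 ztop 0.1431 x 0.4999 0.5199
0.03 777 mid y -0.3925 w 0.0129 ztop 0.1428 x 0.52 0.5391
t 54.62 p [ 0.4879 -0.3881  0.0906] gap 0.0098 F [-0.3  0.3 -4.1]
[[-0.9974, 0.0724, 0.0014], [0.0724, 0.9974, -0.0018], [-0.0015, -0.0017, -1.0]]
ROW 0.0828 0.2858 0.0000 -0.12 -1.32 -1.60 | rows>= 5.0
```

Emit:
{"op": "send_rows", "data": {"deltas": "0.05 0 0 0 0 0; 0.083 0.05 0 0 -1.3 -1.6; 0.083 0.11 0 0 -1.3 -1.6; 0.083 0.17 0 0 -1.3 -1.6; 0.083 0.23 0 0 -1.3 -1.6; 0.083 0.286 0 0 -1.3 -1.6; 0.083 0.286 0 0 -1.3 -1.6; 0.083 0.286 0 0 -1.3 -1.6; 0.083 0.286 0 0 -1.3 -1.6"}}

```text
t: 55.75
tool_pos: [0.4245, -0.0981, 0.0886]
ee_rot: [0.01, 0.024, 1.0, -0.001]
ft_force: [0.0, -0.3, -3.3]
finger_gap: 0.0102
gripper_force: 98.5
```

```bash
python3 wh.py
```

```text
t 55.75 p [ 0.4245 -0.0981  0.0886] gap 0.0102 F [ 0.  -0.3 -3.3]
[[-0.9987, 0.0478, 0.02], [0.0478, 0.9989, -0.0018], [-0.0201, -0.0009, -0.9998]]
-0.13 1315 mid y -0.0927 w 0.022 ztop 0.1443 x 0.3066 0.3145
-0.11 3299 mid y -0.0929 w 0.0211 ztop 0.144 x 0.3145 0.3345
-0.09 2150 mid y -0.0943 w 0.0127 ztop 0.1388 x 0.3345 0.3545
-0.07 2122 mid y -0.0952 w 0.0129 ztop 0.1388 x 0.3545 0.3745
-0.05 1920 mid y -0.0963 w 0.0127 ztop 0.1388 x 0.3745 0.3945
-0.03 2810 mid y -0.0978 w 0.0213 ztop 0.1601 x 0.3945 0.4145
-0.01 1231 mid y -0.0975 w 0.0118 ztop 0.1506 x 0.4145 0.4345
0.01 942 mid y -0.0993 w 0.0104 ztop 0.1388 x 0.4345 0.4544
0.03 752 mid y -0.1004 w 0.0129 ztop 0.1387 x 0.4545 0.4727
```

Emit:
{"op": "send_rows", "data": {"deltas": "0.001 0.0004 0.04 0 0 -0.2; 0.002 0.0004 0.076 0 0 -0.2; 0.002 0.0004 0.0895 0 0 -0.2; 0.002 0.0004 0.0895 0 0 -0.2; 0.002 0.0004 0.0895 0 0 -0.2"}}

```text
t: 56.42
tool_pos: [0.4258, -0.0967, 0.0001]
ee_rot: [0.011, 0.021, 1.0, -0.001]
ft_force: [0.5, 0.8, -2.2]
finger_gap: 0.0098
gripper_force: 98.5
```

```bash
python3 wh.py
```

```text
t 56.42 p [ 4.258e-01 -9.670e-02  1.000e-04] gap 0.0098 F [ 0.5  0.8 -2.2]
[[-0.9988, 0.0425, 0.0228], [0.0425, 0.9991, -0.0016], [-0.0229, -0.0006, -0.9997]]
-0.13 1343 mid y -0.0919 w 0.022 ztop 0.0555 x 0.3078 0.3158
-0.11 3277 mid y -0.0922 w 0.0211 ztop 0.0553 x 0.3158 0.3358
-0.09 2155 mid y -0.0934 w 0.0127 ztop 0.0502 x 0.3358 0.3558
-0.07 2109 mid y -0.0942 w 0.0129 ztop 0.0502 x 0.3558 0.3758
-0.05 1939 mid y -0.0952 w 0.0128 ztop 0.0502 x 0.3758 0.3958
-0.03 2832 mid y -0.0966 w 0.0212 ztop 0.0717 x 0.3958 0.4158
-0.01 1221 mid y -0.096 w 0.0122 ztop 0.0621 x 0.4158 0.4358
0.01 945 mid y -0.0979 w 0.0104 ztop 0.0504 x 0.4358 0.4558
0.03 750 mid y -0.0988 w 0.013 ztop 0.0503 x 0.4558 0.4739
```

Emit:
{"op": "send_rows", "data": {"deltas": "-0.005 0 0.0002 0 0 0; -0.01 0 0.0003 0 0 0; -0.015 0 0.0004 0 0 0; -0.02 0 0.0005 0 0 0; -0.025 0 0.0006 0 0 0; -0.03 0 0.0007 0 0 0; -0.03 0 0.0007 0 0 0"}}

```text
t: 57.35
tool_pos: [0.4559, -0.0971, -0.0004]
ee_rot: [0.011, 0.02, 1.0, -0.0]
ft_force: [-1.0, 0.0, -2.9]
finger_gap: 0.0095
gripper_force: 98.5
```

Emit:
{"op": "send_rows", "data": {"deltas": "-0.01 0 0.0003 0 0 0; -0.02 -0.0001 0.0005 0 0 0; -0.03 -0.0001 0.0008 0 0 0; -0.04 -0.0001 0.001 0 0 0; -0.05 -0.0002 0.0012 0 0 0; -0.06 -0.0002 0.0014 0 0 0; -0.07 -0.0002 0.0016 0 0 0; -0.07 -0.0002 0.0016 0 0 0"}}

```text
t: 58.35
tool_pos: [0.5264, -0.1003, -0.0004]
ee_rot: [0.012, 0.021, 1.0, -0.0]
ft_force: [-0.1, -1.3, -2.2]
finger_gap: 0.01
gripper_force: 98.5
```

```bash
python3 wh.py
```

```text
t 58.35 p [ 5.264e-01 -1.003e-01 -4.000e-04] gap 0.01 F [-0.1 -1.3 -2.2]
[[-0.9989, 0.041, 0.023], [0.041, 0.9992, -0.0013], [-0.0231, -0.0003, -0.9997]]
-0.13 1358 mid y -0.0957 w 0.022 ztop 0.0549 x 0.4085 0.4164
-0.11 3275 mid y -0.0959 w 0.021 ztop 0.0546 x 0.4164 0.4364
-0.09 2146 mid y -0.0971 w 0.0127 ztop 0.0496 x 0.4364 0.4564
-0.07 2111 mid y -0.0979 w 0.0129 ztop 0.0496 x 0.4564 0.4764
-0.05 1934 mid y -0.0989 w 0.0128 ztop 0.0497 x 0.4764 0.4964
-0.03 2823 mid y -0.1002 w 0.0213 ztop 0.071 x 0.4964 0.5164
-0.01 1235 mid y -0.0995 w 0.0123 ztop 0.062 x 0.5164 0.5364
0.01 784 mid y -0.1014 w 0.0102 ztop 0.05 x 0.5364 0.5548
```

Emit:
{"op": "send_rows", "data": {"deltas": "0 0 0 0 0 0; 0 0 0 0 0 0; 0 0 0 0 0 0; 0.03 0 0 0 0 0; 0.06 0 0.005 0 0 0; 0.064 0 0.0135 0 0 0; 0.064 0 0.0135 0 0 0", "jaw": 0.035}}

```text
t: 59.28
tool_pos: [0.4624, -0.0976, -0.0156]
ee_rot: [0.011, 0.02, 1.0, -0.0]
ft_force: [0.5, -0.7, 0.2]
finger_gap: 0.035
gripper_force: 0.0
```

Emit:
{"op": "send_rows", "data": {"deltas": "0 0 0 0 0 0; 0 0 0 0 0 0; 0 0 0 0 0 0; 0 0 0 0 0 0; 0 0 0 0 0 0; 0 0 -0.003 0 1.1 0; 0 0 -0.0055 0 2.2 0; 0 0 -0.0055 0 2.2 0", "jaw": 0.0}}

```text
t: 60.28
tool_pos: [0.4601, -0.0976, -0.0103]
ee_rot: [-0.01, 0.021, 1.0, 0.0]
ft_force: [-0.1, -0.8, -1.9]
finger_gap: 0.0109
gripper_force: 97.6
```

```bash
python3 wh.py
```

```text
t 60.27 p [ 0.4601 -0.0976 -0.0103] gap 0.0109 F [-0.1 -0.8 -1.9]
[[-0.999, 0.0411, -0.0192], [0.0411, 0.9992, 0.0005], [0.0192, -0.0003, -0.9998]]
-0.07 1311 mid y -0.0957 w 0.0214 ztop 0.0548 x 0.4052 0.4101
-0.05 3239 mid y -0.096 w 0.0215 ztop 0.0548 x 0.4102 0.4301
-0.03 2602 mid y -0.0987 w 0.02 ztop 0.0565 x 0.4302 0.4501
-0.01 1894 mid y -0.0948 w 0.0175 ztop 0.0609 x 0.4501 0.4701
0.01 1190 mid y -0.0987 w 0.0114 ztop 0.0494 x 0.4702 0.4901
0.03 465 mid y -0.0994 w 0.013 ztop 0.0491 x 0.4902 0.5001
```

Emit:
{"op": "send_rows", "data": {"deltas": "-0.01 0 -0.0003 0 0 0; -0.02 -0.0001 -0.0006 0 0 0; -0.03 -0.0001 -0.0008 0 0 0; -0.04 -0.0001 -0.001 0 0 0; -0.05 -0.0002 -0.0012 0 0 0; -0.06 -0.0002 -0.0014 0 0 0; -0.07 -0.0002 -0.0016 0 0 0; -0.071 -0.0002 -0.0016 0 0 0; -0.071 -0.0002 -0.0016 0 0 0"}}

```text
t: 61.45
tool_pos: [0.5324, -0.1007, -0.0094]
ee_rot: [-0.008, 0.021, 1.0, -0.0]
ft_force: [1.1, -1.1, -2.4]
finger_gap: 0.0106
gripper_force: 97.6
```

Emit:
{"op": "send_rows", "data": {"deltas": "0 0 0 0 0 0; 0 0 0 0 0 0; 0 0 0 0 0 0; 0 0 -0.045 0 0 0; 0 0 -0.045 0 0 0; 0.08 0 -0.045 0 0 0; 0.08 0 -0.045 0 0 0; 0.08 0 -0.045 0 0 0", "jaw": 0.035}}

```text
t: 62.45
tool_pos: [0.4516, -0.0975, 0.0368]
ee_rot: [-0.009, 0.021, 1.0, -0.0]
ft_force: [0.1, -0.6, 0.1]
finger_gap: 0.0348
gripper_force: 0.0
```

Emit:
{"op": "send_rows", "data": {"deltas": "0 0 0 0 0 0; 0 0 0 0 0 0; 0 0 0 0 0 0; 0 0 0.025 0 0 0; 0 0 0.042 0 0 0; 0 0 0.042 0 0 0", "jaw": 0.0}}

```text
t: 63.2
tool_pos: [0.452, -0.0972, -0.006]
ee_rot: [-0.01, 0.02, 1.0, 0.0]
ft_force: [0.0, 0.3, 0.6]
finger_gap: -0.0001
gripper_force: 0.0
```

Emit:
{"op": "send_rows", "data": {"deltas": "-0.015 0 0 0 0 0; -0.03 0 0 0 0 0; -0.04 0 0 0 0 0; -0.05 0 -0.001 0 0 0; -0.058 0 -0.001 0 0 0; -0.065 0 -0.001 0 0 0; -0.069 0 -0.001 0 0 0; -0.072 0 -0.001 0 0 0; -0.074 0 -0.001 0 0 0; -0.074 0 -0.001 0 0 0"}}

```text
t: 64.45
tool_pos: [0.5232, -0.1005, -0.0056]
ee_rot: [-0.012, 0.021, 1.0, -0.0]
ft_force: [-6.6, 1.0, 6.4]
finger_gap: -0.0
gripper_force: 3.7
```

The last bolt is home. I'm backing up to check all four heads.

Emit:
{"op": "send_rows", "data": {"deltas": "0.03 0 -0.02 0 -1.3 0; 0.06 0 -0.08 0 -1.3 0; 0.07 0.03 -0.16 0 -1.3 0; 0.07 0.09 -0.16 0 -1.3 0; 0.07 0.09 -0.16 0 -1.3 0; 0.07 0.09 -0.16 0 -1.3 0"}}

```text
t: 65.2
tool_pos: [0.4642, -0.007, 0.1562]
ee_rot: [0.005, 0.019, 1.0, -0.0]
ft_force: [-0.2, -0.6, -0.1]
finger_gap: 0.0003
gripper_force: 0.0
```

```bash
python3 -c "
from h import *
st(); im,d,W,c=cloud('wrist')
for n,(x,y) in dict(b0=(.5494,-.1025),b1=(.5521,-.0425),b2=(.5547,.0174),b3=(.5574,.0774)).items():
  m=(abs(W[...,1]-y)<.014)&(abs(W[...,0]-x+.015)<.03)&(W[...,2]>.025)&(W[...,2]<.06)&(cv2.cvtColor(im,cv2.COLOR_RGB2HSV)[...,1]<80)
  p=W[m]; print(n,len(p), p.min(0).round(4) if len(p) else '', p.max(0).round(4) if len(p) else '','expect back',x-.016)
save('chk.png',im)
"; python3 hd.py
```

```text
t 65.2 p [ 0.4642 -0.007   0.1562] gap 0.0003 F [-0.2 -0.6 -0.1]
[[-0.9992, 0.0387, 0.0091], [0.0387, 0.9993, -0.0005], [-0.0091, -0.0001, -1.0]]
b0 719 [ 0.5337 -0.1136  0.03  ] [ 0.5516 -0.0885  0.0553] expect back 0.5334
b1 330 [ 0.5366 -0.0555  0.0314] [ 0.5531 -0.04    0.0542] expect back 0.5361
b2 210 [0.5401 0.02   0.0303] [0.5571 0.0314 0.0544] expect back 0.5387
b3 715 [0.5417 0.0643 0.029 ] [0.5595 0.0908 0.0547] expect back 0.5414
t 65.25 p [ 0.4635 -0.0085  0.1555] gap 0.0001 F [0.  0.  0.8]
[[-0.9991, 0.0412, 0.007], [0.0412, 0.9992, -0.0012], [-0.007, -0.0009, -1.0]]
355
[0.62064634 0.25316266 0.09920582] [0.04977309 0.99875866 0.00194247] handle val 1.098055117199913
```

View pics/chk.png

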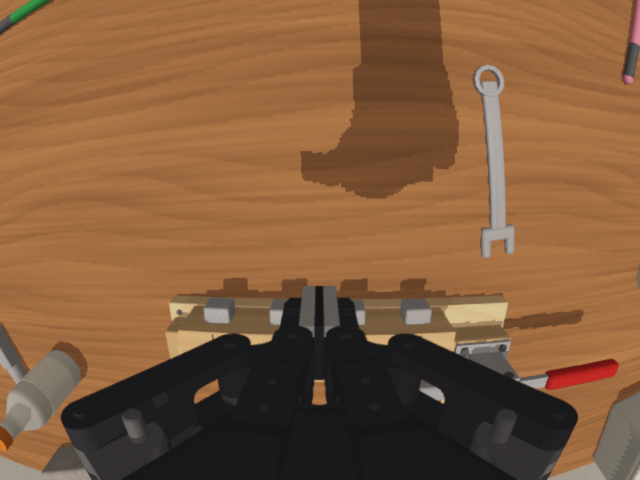

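All four heads are seated within 1.5 mm of their expected positions and the clamp is still locked. In the picture the heads are at row 310, the red grip at (585,375) and the glue standing at left. Next I flip the clamp open.

```bash
python3 -c "
from h import *
go(.6169,.2889,.17,-2.55)"
```

```text
t 65.3 p [ 0.4631 -0.0092  0.1551] gap -0.0002 F [ 0.3  0.5 -0.3]
[[-0.9991, 0.0429, 0.0056], [0.0429, 0.9991, -0.0015], [-0.0057, -0.0012, -1.0]]
ROW -0.1410 0.3044 -0.0145 0.20 0.31 90.09 | rows>= 9.0
```

Emit:
{"op": "send_rows", "data": {"deltas": "0 0.06 -0.03 0 0 10; -0.141 0.304 -0.015 0 0.3 90; -0.141 0.304 -0.015 0 0.3 90; -0.141 0.304 -0.015 0 0.3 90; -0.141 0.304 -0.015 0 0.3 90; -0.141 0.304 -0.015 0 0.3 90; -0.141 0.304 -0.015 0 0.3 90; -0.141 0.304 -0.015 0 0.3 90; -0.141 0.304 -0.015 0 0.3 90; -0.141 0.304 -0.015 0 0.3 90", "jaw": 0.045, "force": 40}}

```text
t: 66.55
tool_pos: [0.6168, 0.2881, 0.17]
ee_rot: [0.0, 0.722, 0.692, 0.001]
ft_force: [-0.6, 0.3, -0.2]
finger_gap: 0.045
gripper_force: 0.0
```

Emit:
{"op": "send_rows", "data": {"deltas": "0 0 0 0 0 0; 0 0 0 0 0 0; 0 0 0 0 0 0"}}

```text
t: 66.92
tool_pos: [0.6163, 0.29, 0.1716]
ee_rot: [-0.0, 0.721, 0.692, 0.002]
ft_force: [-0.4, -0.1, 0.1]
finger_gap: 0.0449
gripper_force: 0.0
```

```bash
python3 -c "
from h import *
go(.6169,.2889,.042,-2.55)
im,d,W,c=cloud('wrist'); hsv=cv2.cvtColor(im,cv2.COLOR_RGB2HSV); m=(hsv[...,1]>180)&((hsv[...,0]<6)|(hsv[...,0]>174))&(hsv[...,2]>80)&np.isfinite(W[...,0])&(abs(W[...,2]-.1)<.015)
p=W[m]; print(len(p),p.mean(0),np.percentile(p,2,axis=0),np.percentile(p,98,axis=0))
k=p[abs(p[:,1]-.289)<.01]; print(len(k),np.percentile(k[:,0],[3,97]),k[:,2].max())"
```

```text
t 66.92 p [0.6163 0.29   0.1716] gap 0.0449 F [-0.4 -0.1  0.1]
[[0.0409, 0.9992, 0.0029], [0.9992, -0.0409, 0.0029], [0.0031, 0.0028, -1.0]]
ROW -0.0015 0.0003 0.1296 0.16 -0.18 0.21 | rows>= 3.0
2866 [0.61561302 0.25917355 0.10048415] [0.60680839 0.20975441 0.09656663] [0.62448275 0.3023139  0.10251146]
678 [0.6086713  0.62536879] 0.10334549535351308
```

Grip at x 0.617 between the fingers, as expected. I'm lowering, closing, then lifting along the arc.

Emit:
{"op": "send_rows", "data": {"deltas": "-0.001 0 0.06 0 0 0; -0.001 0 0.11 0 0 0; -0.001 0 0.129 0 0 0; -0.001 0 0.129 0 0 0"}}

```text
t: 67.47
tool_pos: [0.6162, 0.2895, 0.0419]
ee_rot: [-0.0, 0.721, 0.693, 0.001]
ft_force: [-0.3, 0.2, -0.9]
finger_gap: 0.0449
gripper_force: 0.0
```

Emit:
{"op": "send_rows", "data": {"deltas": "0 0 0 0 0 0; 0 0 0 0 0 0; 0 0 0 0 0 0; 0 0 0 0 0 0", "jaw": 0.0}}

```text
t: 67.97
tool_pos: [0.6178, 0.2905, 0.0454]
ee_rot: [0.0, 0.722, 0.692, 0.004]
ft_force: [-1.7, 0.4, 6.9]
finger_gap: 0.0173
gripper_force: 40.6
```

Emit:
{"op": "send_rows", "data": {"deltas": "-0.0015 0 -0.02 0 0 0; -0.006 0 -0.039 0 0 0; -0.013 0 -0.057 0 0 0; -0.023 0 -0.074 0 0 0; -0.035 0 -0.089 0 0 0; -0.05 0 -0.1025 0 0 0; -0.06 0 -0.11 0 0 0; -0.068 0 -0.115 0 0 0; -0.068 0 -0.115 0 0 0"}}

```text
t: 69.1
tool_pos: [0.6143, 0.2181, 0.1582]
ee_rot: [0.002, 0.722, 0.692, 0.002]
ft_force: [4.9, -2.8, -5.1]
finger_gap: 0.0172
gripper_force: 39.8
```

```bash
python3 hd.py
```

```text
t 69.1 p [0.6143 0.2181 0.1582] gap 0.0172 F [ 4.9 -2.8 -5.1]
[[0.0434, 0.999, 0.0046], [0.9991, -0.0434, 0.0001], [0.0003, 0.0046, -1.0]]
198
[0.62004009 0.19820192 0.16570401] [0.07445709 0.54817969 0.83303972] handle val 0.11121538696277589
```

Handle open, value about 0.1. Releasing and rising straight up.

Emit:
{"op": "send_rows", "data": {"deltas": "0 0 0 0 0 0; 0 0 0 0 0 0; 0 0 0 0 0 0; 0 0 -0.03 0 0 0; 0 0 -0.08 0 0 0; 0 0 -0.13 0 0 0; 0 0 -0.13 0 0 0; 0.06 0 -0.13 0 0 0; 0.06 0 -0.13 0 0 0; 0.06 0 -0.13 0 0 0", "jaw": 0.05}}

```text
t: 70.4
tool_pos: [0.6146, 0.2811, 0.2862]
ee_rot: [-0.0, 0.721, 0.693, 0.001]
ft_force: [-0.5, -0.9, 0.6]
finger_gap: 0.0501
gripper_force: 0.0
```

```bash
python3 hd.py; python3 -c "
from h import *
im,d,W,c=cloud('scene')
m=(abs(W[...,2]-.068)<.005)&(W[...,0]>.53)&(W[...,0]<.78)&(abs(W[...,1]+.02)<.15)
m=cv2.morphologyEx(m.astype('uint8'),cv2.MORPH_OPEN,np.ones((5,5)))
r=cv2.minAreaRect(W[m>0][:,:2].astype(np.float32)); print('slab',np.round(r[0],4),r[1],r[2])
save('fin.png',im)"
```

```text
t 70.4 p [0.6146 0.2811 0.2862] gap 0.0501 F [-0.5 -0.9  0.6]
[[0.0396, 0.9992, 0.0004], [0.9992, -0.0396, 0.0013], [0.0013, 0.0003, -1.0]]
326
[0.61984324 0.20805845 0.18196128] [0.00553766 0.53748432 0.84325556] handle val 0.09666448491386714
slab [ 0.6548 -0.0172] (0.24475271999835968, 0.20517504215240479) 87.69210052490234
```

View pics/fin.png

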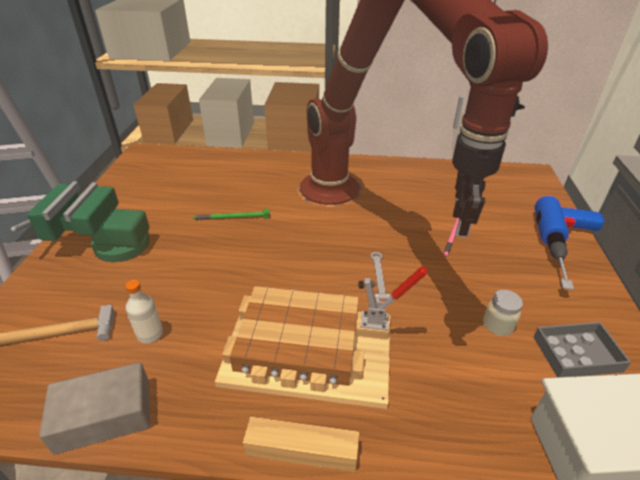

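The four bolt noses show behind the slab, from about (245,370) to (333,381). The clamp is up, the glue at (145,315) and jar at (503,312) are standing, and the arm is clear.

```bash
python3 -c "
from h import *
print(job_done())"
```

```text
the job is handed in; nothing more can be done
None
```

The job is handed in (no verdict was returned): all four bolts are home in their own bores, the clamp is open again, the slab is in its jig within about 2 mm of its start, and the glue bottle and jar are standing, at about 70 s of the 210 s allowed.

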